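Push the staple carton through the gateway into its bay

TASK

Put the carton of staples away in its bay on the worktop: with the fingertips, push it along the worktop, short end first, through the narrow gateway between the bay's two steel cheeks, until it has passed wholly through and sits squarely against the bay's end stop. Push it only, do not lift or tip it, leave the jar and the cream thread spool beside the bay where they stand, and finish clear of everything.

Things in the scene. Friction and masses are not known exactly. Their poses are not given: they have to be found in the camera images.
- bay: U-shaped bay without a floor, screwed to the worktop, 150 long x 119 wide x 30 mm high, its open front towards the carton. Origin: on the worktop, in the middle of the gateway's mouth; +x is the feed direction (into the bay), y across, z up. Behind the gateway (x over 30 mm) a pocket 73 mm wide lies between two plywood side rails, closed by the end stop. Outer sides at y = +-59.5 mm.
- bay_gate (a point): Middle of the gateway, 22.5 mm above the worktop, axes as the bay's; 15 mm past the bay's origin. Two steel cheeks, 30 mm high, stand from 15 mm before to 15 mm past this point along x, 66 mm apart (inner faces at y = +-33 mm); the front corners of the inner faces are rounded to 10 mm radius.
- bay_stop (a point): Middle of the aluminium end stop's inner face, 22.5 mm above the worktop, 128 mm from the bay's origin along the bay's x; axes as the bay's. A carton against the stop has its rear end 8 mm past the cheeks, so the pushing finger has to follow it through the gateway.
- carton_center (a point): Centre of the loose closed carton of staples, white cardboard, 90 mm long, 60 mm wide, 45 mm high, about 0.35 kg, lying flat on the worktop before the bay's mouth. Its y axis runs along the 90 mm length, x across the 60 mm width, z up; either short end may go first. It slides with friction on the worktop.
- tack_jar: Clear jar of tacks with a lid, 60 mm diameter, 82 mm high, loose, beside the bay's rail on the side away from the robot, near the end stop. Origin: centre of its underside. To be left alone.
- spool_cream: Cream thread spool, 48 mm diameter, 55 mm high, loose, beside the bay's rail on the side away from the robot, nearer the gateway. Origin: centre of its underside. To be left alone.
Not all that is in view belongs to the job. There is more than one size of the bay; the one meant has the size given above.

How it is judged:
At the end, for the whole second after the job is handed in: The carton lies flat and at rest in the bay's pocket, its rear end past the cheeks, its leading end within 5 mm of the end stop and square to it within 0.08 rad; the jar and the spool stand within 20 mm of where they were (x of carton_center in the frame of bay between 0.078 and 0.088 m and y of carton_center in the frame of bay between -0.012 and 0.012 m and angle between the y axis of carton_center and the x axis of bay, either way round below 0.08 rad and height (world z) of carton_center below 0.027 m and angle between carton_center's own z axis and vertical below 0.06 rad and linear speed of carton below 0.01 m/s and distance of each of tack_jar, spool_cream from where it was at the start of the episode below 0.02 m); the robot touches nothing.
It fails at once if the carton is lifted (more than 12 mm) off the worktop (height (world z) of carton_center above 0.0345 m).
It fails at once if the carton is tipped (angle between carton_center's own z axis and vertical above 0.2 rad).
It fails at once if the jar or the spool is knocked over or shifted more than 20 mm (distance of any of tack_jar, spool_cream from where it was at the start of the episode above 0.02 m or angle between any of tack_jar, spool_cream's own z axis and vertical above 0.3 rad).
It also fails if it takes over 72 s, if anything falls off the work surface, if the arm or the gripper's body presses on something with over 40 N, if the wrist force passes 120 N, or if a joint passes its speed limit or range.

ROBOT

A 6-joint arm with a two-finger parallel gripper is mounted at the origin on a cart in front of the work surface, level with it; the furniture and walls round the work are solid. World frame = base frame: x ahead of the robot, y to its left, z up, the work surface at z = 0. Lengths are in m, angles in rad, forces in N, time in s.
With the tool pointing down it reaches from about 0.25 to 0.725 m from the base axis. Payload 4 kg.
Tool frame: the origin (TCP) lies at the very end of the fingers, on their centre line; the grasp point (between the pads) lies 19 mm behind it; x points along the fingers, z is the direction in which the jaws open and shut, and the axes are right-handed (so a half turn about x gives the same grasp; the last joint's range is limited). The gripper opens to 85 mm and grips with 20 to 120 N. Pads are 22 mm wide; open, the fingers measure 114 mm over their backs; the gripper's body (76 mm by 85 mm) begins 54 mm behind the grasp point. The pads swing forward as they close: fully open they stand 13 mm farther back than shut.
Start: joints at [1.253, 0.241, 0.005, 1.335, 0, 1.571], TCP at [0.156, 0.475, 0.199] pointing down, gripper open.
Joint ranges: [-2.72, 2.72], [-1.05, 1.87], [-1.09, 1.28], [-1.99, 2.15], [-1.42, 1.44], [-3.14, 3.14]. Speed limits (rad/s): [2.79, 2.79, 3.14, 3.14, 3.14, 3.14].

INTERFACE

Orientations are given as a unit quaternion [x, y, z, w].
In Python, from workcell import bot gives the robot as it stands.
- The arm moves only by the tool step_arm, never from a script. Its argument "series" is a list of rows, each an object of numbers: "x", "y", "z": the shift along the world's x, y, z in cm; "twist": the turn about the world's z in degrees; "jaw": the finger opening in cm, from 0 to 8.54. In form: [{"x": .., "y": .., "z": .., "twist": .., "jaw": ..}, ...]. A call has 1 to 10 rows; each row is the pose to reach, as a shift and turn from the pose measured when the call began; what a row does not reach only later rows make up. A row lasts 1/12 s, in which the tool goes at most 41.7 mm and 7.16 degrees, less where a joint would pass 70% of its speed; a pose out of reach is approached as far as the arm can. A call with a gripper value outside its range is refused whole. The fingers move at their own pace and stop on an object; the grip force is fixed at half the most. Time passes only in rows, so rows that repeat a pose let the fingers close. It gives the time, the measured TCP pose, the force and the opening at its end, in the units of the state.
- bot.get_obs(): the state, without advancing time (a new reading comes with each control period).
- bot.camera(name): name is "scene" or "top" or "wrist"; returns (picture, depth): 480x640x3 uint8, red, green, blue; 480x640 float32, m along the optical axis (not along the pixel's ray), 0 where there is no reading.
- bot.camera_info(name): a dict with "camera_matrix" (3x3 intrinsics, pixels), "R" (3x3) and "t" (3): a world point X has camera coordinates R X + t; the wrist camera has in their place "mount" (4x4, takes a point from camera to tool coordinates, whose origin is the TCP and whose axes are the tool frame's). Camera axes: x right, y down, z forward; pixel columns grow to the right and rows downward; lengths in m; the calibration is good to about 2 mm. A picture is of the moment at which its call begins: read the wrist's pose just before it. camera_info takes no time and is no camera call.
- bot.job_done(): hands the job in, once; it reports no verdict.
The state is a dict: "clock": time; "joint_pos": joint angles; "joint_vel": joint speeds; "tau": joint torques, N m; "eef_pos": TCP position; "tool_rot": TCP orientation; "ft_force": force on the tool from outside, world axes, zero at the start; "ft_torque": the same for the moment, N m; "grip_width": finger opening in m.
Only numpy, scipy, OpenCV 4.12 (cv2) and the standard library are available. Lean on these libraries where they do the work, as an engineer would, in place of code of your own. Each camera call takes 0.05 s, during which the arm holds its last target.

## Working session

There is one attempt and no reset: what is moved stays moved. The work goes in short steps, Python scripts to look and compute and a tool call to move; the robot and the scene stay as the last step left them, time stands still between calls to the robot, and variables do not carry over. Pictures are saved under pics/ and viewed, and the job is handed in when it is done.

Besides the shell and the picture viewer there is one more tool, called after "Call:" by a JSON object that holds its "op" and its "data". step_arm: Moves the arm, as the interface text tells. Its arguments: {"type":"object","properties":{"series":{"type":"array","items":{"type":"object","properties":{"x":{"type":"number"},"y":{"type":"number"},"z":{"type":"number"},"twist":{"type":"number"},"jaw":{"type":"number"}}}}},"required":["series"]}

```bash
mkdir -p pics; python3 - <<'E'
from workcell import bot
import cv2
o=bot.get_obs();print(o['clock'],o['eef_pos'],o['tool_rot'],o['grip_width'])
for n in('scene','top'):
    p,d=bot.camera(n);cv2.imwrite(f'pics/{n}0.png',p[:,:,::-1])
    import numpy as np;np.savez(f'{n}0.npz',p=p,d=d);print(bot.camera_info(n))
E
```

```text
0.0 [0.15600265 0.47429057 0.19800609] [-0.41501904  0.57342446  0.4141594   0.57220239] 0.08516412932992645
{'camera_matrix': array([[432.98740574,   0.        , 324.11520453],
       [  0.        , 432.98740574, 233.7991706 ],
       [  0.        ,   0.        ,   1.        ]]), 'R': array([[ 0.51312185, -0.85824388,  0.0111091 ],
       [-0.65317163, -0.39884588, -0.64365269],
       [ 0.5568418 ,  0.32301611, -0.76523709]]), 't': array([-0.09740048,  0.42730307,  0.54679191])}
{'camera_matrix': array([[492.62064962,   0.        , 308.92438434],
       [  0.        , 492.62064962, 243.65105826],
       [  0.        ,   0.        ,   1.        ]]), 'R': array([[-0.17333186, -0.98485679,  0.00362946],
       [-0.9650701 ,  0.16911203, -0.20010204],
       [ 0.19645807, -0.03818675, -0.97976834]]), 't': array([0.26722901, 0.4952024 , 0.79723539])}
```

View pics/scene0.png

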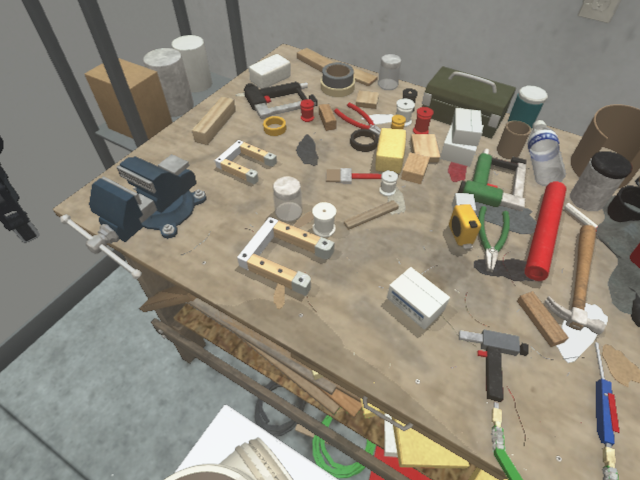

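View pics/top0.png

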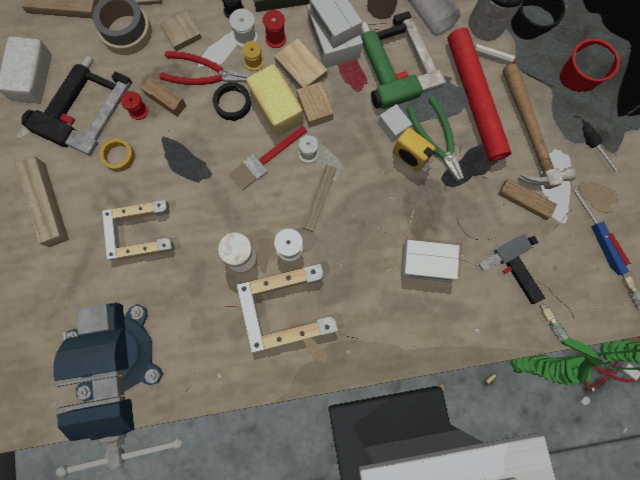

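Candidates for the bay: the large U at top (285,308) and the small U at (140,230). Candidates for the carton: the white box at (432,260) in front of the mouth, and the white boxes at (335,25) and (22,70). By the description I choose the large U and the box at (432,260). I'll check both in a crop.

```bash
python3 - <<'E'
import cv2,numpy as np
p=np.load('top0.npz')['p'][:,:,::-1]
cv2.imwrite('pics/bayc.png',cv2.resize(p[220:365,205:355],None,fx=5,fy=4.0*1.25/1.25,interpolation=cv2.INTER_CUBIC) if 0 else cv2.resize(p[220:365,205:355],None,fx=4,fy=4,interpolation=cv2.INTER_CUBIC))
cv2.imwrite('pics/carc.png',cv2.resize(p[225:300,390:475],None,fx=7,fy=7,interpolation=cv2.INTER_CUBIC))
E
```

```text
(no output)
```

View pics/bayc.png

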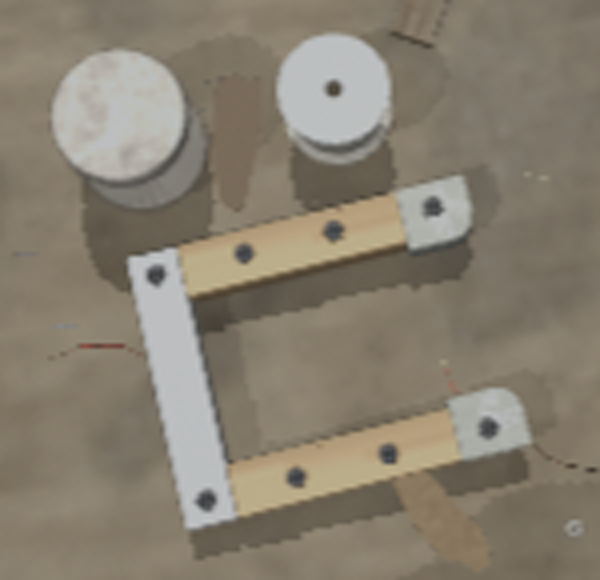

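View pics/carc.png

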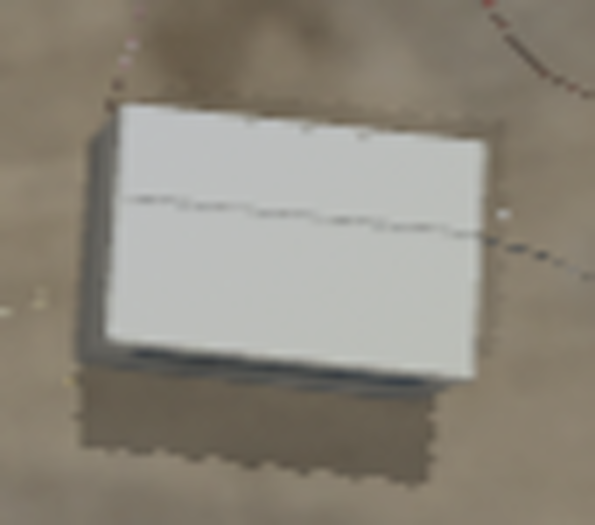

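```bash
cat > h.py <<'E'
import numpy as np
from workcell import bot
I={}
def ray(n,uv,z):
    c=bot.camera_info(n);K,R,t=c['camera_matrix'],c['R'],c['t']
    C=-R.T@t;d=R.T@np.linalg.inv(K)@np.array([uv[0],uv[1],1.])
    return C+d*(z-C[2])/d[2]
def fit(loc,w):
    loc=np.array(loc)[:,:2];w=np.array(w)[:,:2];a=loc.mean(0);b=w.mean(0)
    H=(loc-a).T@(w-b);U,S,V=np.linalg.svd(H);Rr=V.T@np.diag([1,np.linalg.det(V.T@U.T)])@U.T
    t=b-Rr@a;return np.arctan2(Rr[1,0],Rr[0,0]),t,np.linalg.norm((Rr@loc.T).T+t-w,axis=1)
def pt(th,t,l):
    c,s=np.cos(th),np.sin(th);return np.array([[c,-s],[s,c]])@np.array(l)+t
E
python3 - <<'E'
from h import *
d=np.load('top0.npz')['d']
cr=lambda L,o,s:[(o[0]+u/s-.5+.5/s,o[1]+v/s-.5+.5/s) for u,v in L]
B=cr([(128,258),(187,529),(463,176),(532,444)],(205,220),4)
w=[ray('top',b,.03) for b in B]
print(np.round(w,4), [np.linalg.norm(w[i]-w[j]).round(4) for i,j in((0,1),(2,3),(0,2),(1,3))])
th,t,r=fit([(.15,-.0595),(.15,.0595),(0,-.0595),(0,.0595)],w);print('bay',th,np.degrees(th),t,r)
C=cr([(120,104),(487,142),(473,380),(105,338)],(390,225),7)
w=[ray('top',b,.045) for b in C]
print(np.round(w,4),[np.linalg.norm(w[i]-w[(i+1)%4]).round(4) for i in range(4)])
# local: u along feed length, v across (bay-like y)
tc,t2,r=fit([(.045,-.03),(-.045,-.03),(-.045,.03),(.045,.03)],w);print('carton',np.degrees(tc),t2,r)
R=np.array([[np.cos(th),-np.sin(th)],[np.sin(th),np.cos(th)]])
print('carton in bay',R.T@(t2-t),np.degrees(tc-th))
for n,uv,z in(('jar',(119,115),.082),('spool',(333,90),.055)):
    p=ray('top',cr([uv],(205,220),4)[0],z);print(n,p,R.T@(p[:2]-t))
c=bot.camera_info('top')
for z,uv in((.045,(432,262)),(.03,(250,320))):
    dd=d[uv[1],uv[0]];X=c['R'].T@(np.linalg.inv(c['camera_matrix'])@[uv[0],uv[1],1]*dd-c['t']);print(z,X)
E
```

```text
[[0.4891 0.3123 0.03  ]
 [0.3715 0.3044 0.03  ]
 [0.4994 0.1633 0.03  ]
 [0.381  0.1549 0.03  ]] [np.float64(0.1179), np.float64(0.1187), np.float64(0.1494), np.float64(0.1498)]
bay 1.6379597567592588 93.84818107458044 [0.44027209 0.15890044] [5.18142113e-04 6.66730582e-04 4.44325661e-04 6.10970726e-05]
[[ 0.513   0.0092  0.045 ]
 [ 0.4879 -0.0782  0.045 ]
 [ 0.4309 -0.061   0.045 ]
 [ 0.4565  0.0252  0.045 ]] [np.float64(0.0909), np.float64(0.0596), np.float64(0.0899), np.float64(0.0587)]
carton 73.72093741979668 [ 0.47207602 -0.02619976] [0.00077222 0.00048726 0.00022826 0.00063526]
carton in bay [-0.18681732 -0.01930961] -20.127243654783765
jar [0.54083385 0.30117161 0.082     ] [ 0.13520141 -0.10988327]
spool [0.54169894 0.21271923 0.055     ] [ 0.0468904  -0.10481011]
0.045 [ 0.46670696 -0.02513783  0.04523203]
0.03 [0.4245367  0.29898715 0.02778094]
```

```bash
cat >> h.py <<'E'
BTH=1.63796;BT=np.array([0.44027,0.15890])
def b2w(x,y): return pt(BTH,BT,(x,y))
def w2b(p):
    c,s=np.cos(BTH),np.sin(BTH);return np.array([[c,s],[-s,c]])@(np.array(p)[:2]-BT)
def st():
    from scipy.spatial.transform import Rotation as Ro
    o=bot.get_obs();R=Ro.from_quat(o['tool_rot']).as_matrix()
    print('t',round(o['clock'],2),'eef',np.round(o['eef_pos'],4),'bay',np.round(w2b(o['eef_pos']),4),'jawdir',round(np.degrees(np.arctan2(R[1,2],R[0,2])),2),'bay dir',round(np.degrees(BTH),2),'F',np.round(o['ft_force'],1),'w',round(o['grip_width'],4),'q',np.round(o['joint_pos'],2),'xax',np.round(R[:,0],3))
    return o
def go(bx,by,z):
    o=bot.get_obs();p=b2w(bx,by);print('shift cm',np.round((np.array([p[0],p[1],z])-o['eef_pos'])*100,2),'world',p)
E
python3 - <<'E'
from h import *
st();go(-.187,-.092,.2);go(-.187,-.092,.012)
for uv in((412,150),(395,125),(420,165),(450,170)):print(ray('top',uv,.03))
E
```

```text
t 0.1 eef [0.156  0.4744 0.1981] bay [0.3338 0.2624] jawdir 71.79 bay dir 93.85 F [0.1 0.2 0.2] w 0.0854 q [1.25 0.24 0.   1.34 0.   1.57] xax [-0.001 -0.002 -1.   ]
shift cm [ 38.86 -49.59   0.19] world [ 0.54461274 -0.02150397]
shift cm [ 38.86 -49.59 -18.61] world [ 0.54461274 -0.02150397]
[ 0.67775332 -0.03957696  0.03      ]
[ 0.73122891 -0.01908993  0.03      ]
[ 0.64690107 -0.04771223  0.03      ]
[ 0.62815329 -0.09936613  0.03      ]
```

Call:
{"op": "step_arm", "data": {"series": [{"x":3.5,"y":-4,"z":0,"twist":7,"jaw":4},{"x":7,"y":-8,"z":0,"twist":14,"jaw":4},{"x":10,"y":-11,"z":0,"twist":22,"jaw":4}]}}

```text
clock: 0.35
eef_pos: [0.2312, 0.3898, 0.1975]
tool_rot: [0.507, -0.495, -0.505, -0.493]
ft_force: [0.2, -0.2, 0.3]
grip_width: 0.0517
```

```bash
python3 -c "
from h import *
st();go(-.187,-.092,.2)"
```

```text
t 0.35 eef [0.2312 0.3898 0.1975] bay [0.2444 0.1931] jawdir 91.4 bay dir 93.85 F [ 0.2 -0.2  0.3] w 0.0517 q [ 1.04  0.15 -0.11  1.31 -0.    1.01] xax [-0.001 -0.003 -1.   ]
shift cm [ 31.34 -41.13   0.25] world [ 0.54461274 -0.02150397]
```

Call:
{"op": "step_arm", "data": {"series": [{"x":2.3,"y":-3,"z":0,"twist":2.4,"jaw":4},{"x":4.6,"y":-6.1,"z":0,"twist":2.4,"jaw":4},{"x":7,"y":-9.2,"z":0,"twist":2.4,"jaw":4},{"x":9.3,"y":-12.2,"z":0,"twist":2.4,"jaw":4},{"x":11.7,"y":-15.3,"z":0,"twist":2.4,"jaw":4},{"x":14,"y":-18.4,"z":0,"twist":2.4,"jaw":4},{"x":16.4,"y":-21.5,"z":0,"twist":2.4,"jaw":4},{"x":18.7,"y":-24.5,"z":0,"twist":2.4,"jaw":4},{"x":21,"y":-27.6,"z":0,"twist":2.4,"jaw":4},{"x":23.4,"y":-30.7,"z":0,"twist":2.4,"jaw":4}]}}

```text
clock: 1.18
eef_pos: [0.4656, 0.0809, 0.1972]
tool_rot: [0.517, -0.484, -0.516, -0.482]
ft_force: [0.1, 0.3, 0.4]
grip_width: 0.0401
```

```bash
python3 -c "
from h import *
st();go(-.187,-.092,.1)"
```

```text
t 1.18 eef [0.4656 0.0809 0.1972] bay [-0.0795 -0.02  ] jawdir 93.78 bay dir 93.85 F [0.1 0.3 0.4] w 0.0401 q [ 0.17  0.19 -0.07  1.32 -0.    0.11] xax [-0.001 -0.003 -1.   ]
shift cm [  7.91 -10.24  -9.72] world [ 0.54461274 -0.02150397]
```

Call:
{"op": "step_arm", "data": {"series": [{"x":2,"y":-2.6,"z":0},{"x":4,"y":-5.2,"z":0},{"x":6,"y":-7.8,"z":-2},{"x":7.9,"y":-10.2,"z":-5},{"x":7.9,"y":-10.2,"z":-8},{"x":7.9,"y":-10.2,"z":-11},{"x":7.9,"y":-10.2,"z":-14},{"x":7.9,"y":-10.2,"z":-16.5},{"x":7.9,"y":-10.2,"z":-18.4},{"x":7.9,"y":-10.2,"z":-18.4}]}}

```text
$.series[0]: bad value
```

```bash
python3 - <<'E'
from h import *
import cv2
st();go(-.187,-.092,.013);go(-.187,-.041,.013)
p,d=bot.camera('scene');cv2.imwrite('pics/s1.png',cv2.resize(p[200:360,290:520,::-1],None,fx=3,fy=3))
p,d=bot.camera('top');cv2.imwrite('pics/t1.png',cv2.resize(p[180:330,340:520,::-1],None,fx=4,fy=4))
E
```

```text
t 1.18 eef [0.4656 0.0809 0.1972] bay [-0.0795 -0.02  ] jawdir 93.78 bay dir 93.85 F [0.1 0.3 0.4] w 0.0401 q [ 0.17  0.19 -0.07  1.32 -0.    0.11] xax [-0.001 -0.003 -1.   ]
shift cm [  7.91 -10.24 -18.42] world [ 0.54461274 -0.02150397]
shift cm [  2.82 -10.59 -18.42] world [ 0.49372773 -0.02492674]
```

View pics/s1.png

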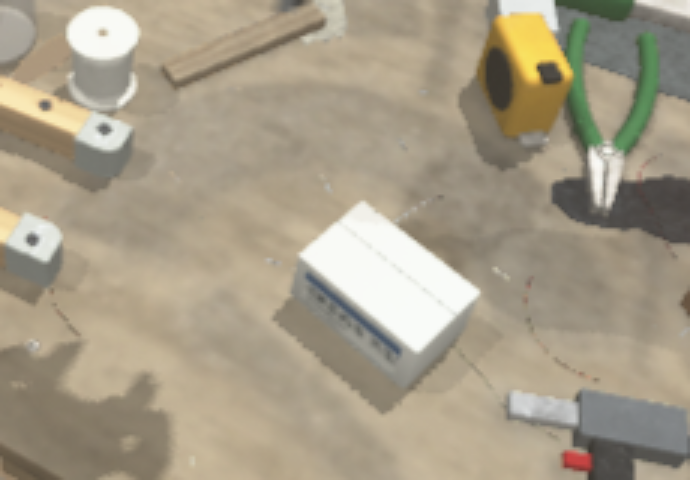

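View pics/t1.png

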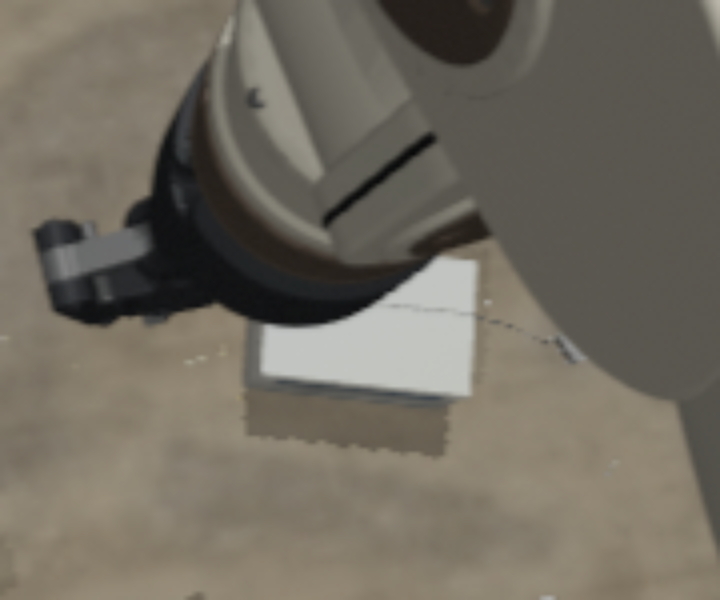

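The call was refused because every field is required, so nothing moved. The pictures show the carton unmoved and its far side clear. I'll send it again.

Call:
{"op": "step_arm", "data": {"series": [{"x":2,"y":-2.6,"z":0,"twist":0,"jaw":4},{"x":4,"y":-5.2,"z":0,"twist":0,"jaw":4},{"x":6,"y":-7.8,"z":-2,"twist":0,"jaw":4},{"x":7.9,"y":-10.2,"z":-5,"twist":0,"jaw":4},{"x":7.9,"y":-10.2,"z":-8,"twist":0,"jaw":4},{"x":7.9,"y":-10.2,"z":-11,"twist":0,"jaw":4},{"x":7.9,"y":-10.2,"z":-14,"twist":0,"jaw":4},{"x":7.9,"y":-10.2,"z":-16.5,"twist":0,"jaw":4},{"x":7.9,"y":-10.2,"z":-18.4,"twist":0,"jaw":4},{"x":7.9,"y":-10.2,"z":-18.4,"twist":0,"jaw":4}]}}

```text
clock: 2.12
eef_pos: [0.5419, -0.0225, 0.008]
tool_rot: [-0.513, 0.488, 0.516, 0.481]
ft_force: [-1.0, 0.5, -0.2]
grip_width: 0.0401
```

```bash
python3 - <<'E'
from h import *
import cv2
st();go(-.187,-.092,.013);go(-.187,-.041,.013)
p,d=bot.camera('scene');cv2.imwrite('pics/s2.png',cv2.resize(p[200:360,290:520,::-1],None,fx=3,fy=3))
E
```

```text
t 2.12 eef [ 0.5419 -0.0225  0.008 ] bay [-0.1878 -0.0893] jawdir 93.4 bay dir 93.85 F [-1.   0.5 -0.2] w 0.0401 q [-0.04  0.49 -0.17  0.93 -0.   -0.1 ] xax [-0.01  -0.004 -1.   ]
shift cm [0.27 0.1  0.5 ] world [ 0.54461274 -0.02150397]
shift cm [-4.82 -0.24  0.5 ] world [ 0.49372773 -0.02492674]
```

View pics/s2.png

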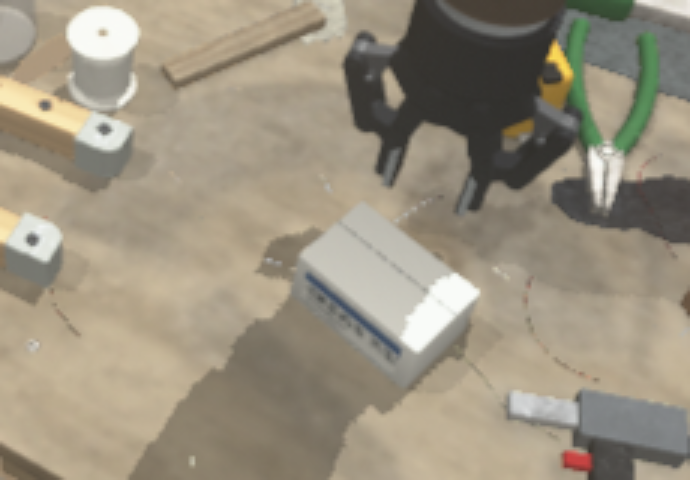

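Call:
{"op": "step_arm", "data": {"series": [{"x":-0.5,"y":0,"z":0.4,"twist":0.4,"jaw":4},{"x":-0.9,"y":0,"z":0.4,"twist":0.4,"jaw":4},{"x":-1.3,"y":-0.1,"z":0.4,"twist":0.4,"jaw":4},{"x":-1.7,"y":-0.1,"z":0.4,"twist":0.4,"jaw":4},{"x":-2.1,"y":-0.1,"z":0.4,"twist":0.4,"jaw":4},{"x":-2.5,"y":-0.1,"z":0.4,"twist":0.4,"jaw":4},{"x":-2.8,"y":-0.1,"z":0.4,"twist":0.4,"jaw":4},{"x":-3.1,"y":-0.2,"z":0.4,"twist":0.4,"jaw":4},{"x":-3.4,"y":-0.2,"z":0.4,"twist":0.4,"jaw":4}]}}

```text
clock: 2.92
eef_pos: [0.5095, -0.0248, 0.0144]
tool_rot: [-0.516, 0.486, 0.517, 0.48]
ft_force: [0.5, 0.0, -0.3]
grip_width: 0.0397
```

```bash
python3 - <<'E'
from h import *
import cv2
st();go(-.187,-.041,.013)
p,d=bot.camera('scene');cv2.imwrite('pics/s3.png',cv2.resize(p[200:360,290:520,::-1],None,fx=3,fy=3))
E
```

```text
t 2.92 eef [ 0.5095 -0.0248  0.0144] bay [-0.1879 -0.0567] jawdir 93.8 bay dir 93.85 F [ 0.5  0.  -0.3] w 0.0397 q [-0.05  0.42 -0.25  0.9  -0.   -0.11] xax [-0.006 -0.005 -1.   ]
shift cm [-1.58 -0.02 -0.14] world [ 0.49372773 -0.02492674]
```

View pics/s3.png

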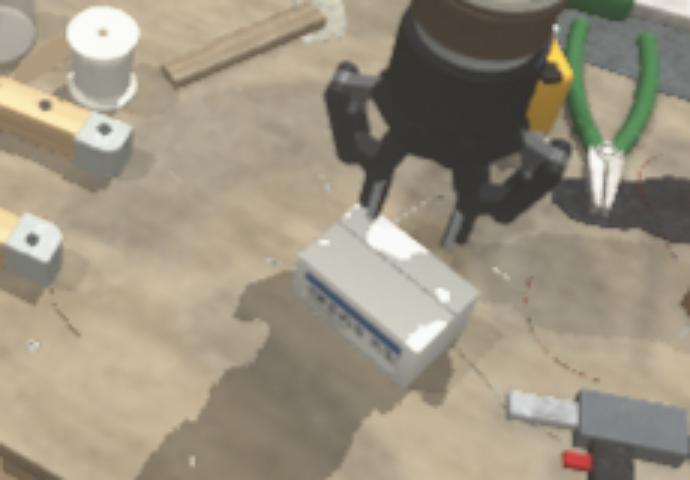

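Call:
{"op": "step_arm", "data": {"series": [{"x":-0.4,"y":0,"z":-0.2,"twist":0,"jaw":4},{"x":-0.8,"y":0,"z":-0.2,"twist":0,"jaw":4},{"x":-1,"y":0,"z":-0.2,"twist":0,"jaw":4},{"x":-1,"y":0,"z":-0.2,"twist":0,"jaw":4}]}}

```text
clock: 3.3
eef_pos: [0.4978, -0.0247, 0.0121]
tool_rot: [-0.515, 0.486, 0.517, 0.48]
ft_force: [-0.5, -0.3, 0.4]
grip_width: 0.0402
```

```bash
python3 - <<'E'
from h import *
import cv2
st();go(-.187,-.041,.013)
p,d=bot.camera('scene');cv2.imwrite('pics/s4.png',cv2.resize(p[220:320,360:460,::-1],None,fx=6,fy=6))
E
```

```text
t 3.3 eef [ 0.4978 -0.0247  0.0121] bay [-0.187  -0.0451] jawdir 93.79 bay dir 93.85 F [-0.5 -0.3  0.4] w 0.0402 q [-0.05  0.41 -0.29  0.89 -0.   -0.11] xax [-0.008 -0.005 -1.   ]
shift cm [-0.41 -0.02  0.09] world [ 0.49372773 -0.02492674]
```

View pics/s4.png

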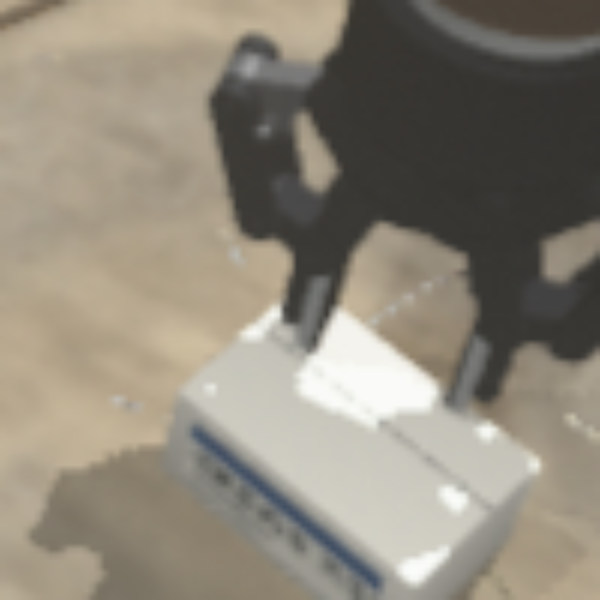

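```bash
python3 - <<'E'
from h import *
import cv2
p,d=bot.camera('scene');c=bot.camera_info('scene')
np.savez('s5.npz',p=p,d=d)
v,u=np.mgrid[0:480,0:640]
P=np.stack([u,v,np.ones_like(u)],-1)@np.linalg.inv(c['camera_matrix']).T*d[...,None]
W=(P-c['t'])@c['R']
for vv in range(266,284,2): print(vv,[tuple((W[vv,uu]*1000).round().astype(int)) for uu in range(404,416,2)])
m=(W[...,2]>.041)&(W[...,2]<.049)&(W[...,0]<.55)&(W[...,0]>.40)&(abs(W[...,1]+.02)<.09)&(p.min(-1)>110)
q=W[m][:,:2].astype(np.float32)
r=cv2.minAreaRect(q*1000);print(len(q),r,cv2.boxPoints(r), [w2b(x/1000) for x in cv2.boxPoints(r)])
E
```

```text
266 [(np.int64(542), np.int64(26), np.int64(-2)), (np.int64(543), np.int64(22), np.int64(0)), (np.int64(491), np.int64(8), np.int64(72)), (np.int64(490), np.int64(4), np.int64(75)), (np.int64(487), np.int64(0), np.int64(82)), (np.int64(487), np.int64(-3), np.int64(84))]
268 [(np.int64(536), np.int64(24), np.int64(1)), (np.int64(537), np.int64(20), np.int64(2)), (np.int64(491), np.int64(7), np.int64(66)), (np.int64(491), np.int64(3), np.int64(69)), (np.int64(486), np.int64(-1), np.int64(78)), (np.int64(488), np.int64(-4), np.int64(78))]
270 [(np.int64(532), np.int64(22), np.int64(0)), (np.int64(534), np.int64(19), np.int64(0)), (np.int64(491), np.int64(6), np.int64(62)), (np.int64(493), np.int64(3), np.int64(61)), (np.int64(486), np.int64(-2), np.int64(73)), (np.int64(487), np.int64(-5), np.int64(74))]
272 [(np.int64(495), np.int64(13), np.int64(45)), (np.int64(495), np.int64(9), np.int64(47)), (np.int64(490), np.int64(5), np.int64(58)), (np.int64(491), np.int64(2), np.int64(58)), (np.int64(488), np.int64(-3), np.int64(65)), (np.int64(488), np.int64(-6), np.int64(67))]
274 [(np.int64(
[... 996 characters left out ...]
7), np.int64(-7), np.int64(45)), (np.int64(489), np.int64(-10), np.int64(45))]
282 [(np.int64(475), np.int64(4), np.int64(45)), (np.int64(477), np.int64(1), np.int64(45)), (np.int64(478), np.int64(-2), np.int64(46)), (np.int64(480), np.int64(-6), np.int64(46)), (np.int64(482), np.int64(-9), np.int64(46)), (np.int64(485), np.int64(-12), np.int64(44))]
1441 ((472.230712890625, -26.738670349121094), (90.73259735107422, 61.80732727050781), 73.89234161376953) [[429.95367  -61.749973]
 [489.3346   -78.897995]
 [514.50775    8.272633]
 [455.12683   25.420654]] [array([-0.21946013,  0.0251016 ]), array([-0.24055473, -0.03299458]), array([-0.15527009, -0.06396131]), array([-0.13417549, -0.0058651 ])]
```

```bash
python3 - <<'E'
from h import *
for uv in((290+388/3,200+183/3),(290+465/3,200+211/3)):
  for z in(.0,.01,.02,.03,.045):print(z,ray('scene',uv,z))
print(bot.camera_info('wrist'))
import cv2
o=st();p,d=bot.camera('wrist');cv2.imwrite('pics/w1.png',p[:,:,::-1]);np.savez('w1.npz',p=p,d=d)
E
```

```text
0.0 [0.56818907 0.00465669 0.        ]
0.01 [0.56036255 0.00329688 0.01      ]
0.02 [0.55253603 0.00193707 0.02      ]
0.03 [0.5447095  0.00057726 0.03      ]
0.045 [ 0.53296972 -0.00146246  0.045     ]
0.0 [ 0.57328805 -0.04746475  0.        ]
0.01 [ 0.56538811 -0.04807412  0.01      ]
0.02 [ 0.55748817 -0.04868349  0.02      ]
0.03 [ 0.54958824 -0.04929286  0.03      ]
0.045 [ 0.53773833 -0.05020691  0.045     ]
{'camera_matrix': array([[381.48297935,   0.        , 316.37388152],
       [  0.        , 381.48297935, 235.59319863],
       [  0.        ,   0.        ,   1.        ]]), 'mount': array([[ 1.06410233e-04, -2.61916795e-01,  9.65090452e-01,
        -1.75149208e-01],
       [-3.17406027e-04, -9.65090418e-01, -2.61916750e-01,
         6.66084574e-02],
       [ 9.99999944e-01, -2.78454903e-04, -1.85829466e-04,
        -3.04768720e-04],
       [ 0.00000000e+00,  0.00000000e+00,  0.00000000e+00,
         1.00000000e+00]])}
t 3.4 eef [ 0.4988 -0.0247  0.0123] bay [-0.1871 -0.0461] jawdir 93.8 bay dir 93.85 F [ 0.3  0.1 -0.1] w 0.0404 q [-0.05  0.41 -0.28  0.89 -0.   -0.11] xax [-0.007 -0.005 -1.   ]
```

View pics/w1.png

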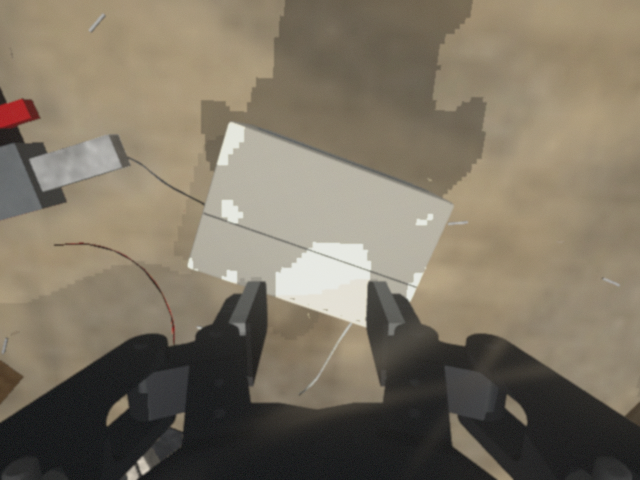

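```bash
python3 - <<'E'
from h import *
from scipy.spatial.transform import Rotation as Ro
o=bot.get_obs();c=bot.camera_info('wrist');d=np.load('w1.npz')['d'];M=c['mount']
R=Ro.from_quat(o['tool_rot']).as_matrix()
for u,v in((250,200),(300,160),(560,150),(258,290),(380,290),(255,340),(372,340),(240,350)):
    q=np.linalg.inv(c['camera_matrix'])@[u,v,1]*d[v,u];q=M[:3,:3]@q+M[:3,3]
    print((u,v),'depth',d[v,u],'tool',q.round(4),'world',(R@q+o['eef_pos']).round(4))
E
```

```text
(250, 200) depth 0.14377105 tool [-0.0329  0.0419 -0.0253] world [ 0.459  -0.0526  0.0456]
(300, 160) depth 0.14100498 tool [-0.0317  0.0566 -0.0064] world [ 0.4431 -0.0347  0.0445]
(560, 150) depth 0.1828451 tool [0.0121 0.0583 0.1164] world [4.33e-01 8.76e-02 2.00e-04]
(258, 290) depth 0.13827488 tool [-0.0469  0.0114 -0.0215] world [ 0.4893 -0.0467  0.0594]
(380, 290) depth 0.13747118 tool [-0.0476  0.0117  0.0226] world [ 0.4861 -0.0027  0.0599]
(255, 340) depth 0.12415863 tool [-0.0642  0.0013 -0.0203] world [ 0.4994 -0.0448  0.0767]
(372, 340) depth 0.13663828 tool [-0.0531 -0.0053  0.0196] world [ 0.5033 -0.0046  0.0653]
(240, 350) depth 0.098066695 tool [-0.0882  0.0125 -0.02  ] world [ 0.4884 -0.0451  0.1007]
```

```bash
python3 - <<'E'
from h import *
c=bot.camera_info('wrist');d=np.load('w1.npz')['d'];M=c['mount']
for u in(247,256,262,372,380,388):
  for v in range(278,300,3):
    q=np.linalg.inv(c['camera_matrix'])@[u,v,1]*d[v,u];q=M[:3,:3]@q+M[:3,3]
    print((u,v),q.round(4), end=' ')
  print()
E
```

```text
(247, 278) [-0.0327  0.0104 -0.028 ] (247, 281) [-0.0325  0.0091 -0.0281] (247, 284) [-0.0411  0.0113 -0.0265] (247, 287) [-0.0445  0.0115 -0.0259] (247, 290) [-0.0477  0.0117 -0.0253] (247, 293) [-0.0504  0.0117 -0.0249] (247, 296) [-0.052   0.0113 -0.0246] (247, 299) [-0.0549  0.0115 -0.0241] 
(256, 278) [-0.0331  0.0106 -0.0244] (256, 281) [-0.0377  0.0111 -0.0236] (256, 284) [-0.0418  0.0116 -0.023 ] (256, 287) [-0.0441  0.0114 -0.0226] (256, 290) [-0.0466  0.0112 -0.0223] (256, 293) [-0.0498  0.0115 -0.0218] (256, 296) [-0.0517  0.0112 -0.0215] (256, 299) [-0.055   0.0116 -0.021 ] 
(262, 278) [-0.0329  0.0105 -0.022 ] (262, 281) [-0.0374  0.011  -0.0214] (262, 284) [-0.0412  0.0114 -0.0208] (262, 287) [-0.044   0.0113 -0.0204] (262, 290) [-0.0459  0.0109 -0.0202] (262, 293) [-0.0453  0.0095 -0.0203] (262, 296) [-0.0466  0.0089 -0.0202] (262, 299) [-0.0455  0.0072 -0.0204] 
(372, 278) [-0.0317  0.01    0.022 ] (372, 281) [-0.0382  0.0114  0.021 ] (372, 284) [-0.0419  0.0116  0.0205] (372, 287) [-0.0431  0.0109  0.0204] (372, 290) [-0.0482  0.0119  0.0196] (372, 293) [-0.0478  0.0106  0.0197] (372, 296) [-0.0482  0.0096  0.0197] (372, 299) [-0.0494  0.009   0.0196] 
(380, 278) [-0.0335  0.0107  0.0249] (380, 281) [-0.0376  0.0111  0.0242] (380, 284) [-0.0419  0.0116  0.0235] (380, 287) [-0.0448  0.0116  0.0231] (380, 290) [-0.0476  0.0117  0.0226] (380, 293) [-0.0493  0.0112  0.0223] (380, 296) [-0.0525  0.0115  0.0218] (380, 299) [-0.0556  0.0118  0.0213] 
(388, 278) [-0.0338  0.0108  0.028 ] (388, 281) [-0.0322  0.0089  0.0284] (388, 284) [-0.0329  0.0079  0.0283] (388, 287) [-0.0455  0.0119  0.0259] (388, 290) [-0.0463  0.0111  0.0257] (388, 293) [-0.0499  0.0115  0.0251] (388, 296) [-0.0522  0.0114  0.0247] (388, 299) [-0.0541  0.0111  0.0243]
```

Both cameras show the fingertips about 35 mm above where the TCP reading puts them, just above the carton top, and the carton hasn't moved. I'll lift, back off and measure the tips in free space.

Call:
{"op": "step_arm", "data": {"series": [{"x":0,"y":0,"z":1.5,"twist":0,"jaw":4},{"x":0,"y":0,"z":3,"twist":0,"jaw":4},{"x":2,"y":0.1,"z":4,"twist":0,"jaw":4},{"x":4.5,"y":0.3,"z":4,"twist":0,"jaw":4},{"x":5.5,"y":0.4,"z":3,"twist":0,"jaw":4},{"x":5.5,"y":0.4,"z":1,"twist":0,"jaw":4},{"x":5.5,"y":0.4,"z":0,"twist":0,"jaw":4},{"x":5.5,"y":0.4,"z":0,"twist":0,"jaw":4}]}}

```text
clock: 4.12
eef_pos: [0.5511, -0.0206, 0.0094]
tool_rot: [-0.514, 0.487, 0.519, 0.479]
ft_force: [-0.6, -0.5, 0.4]
grip_width: 0.0399
```

```bash
python3 - <<'E'
from h import *
import cv2
o=st();p,d=bot.camera('wrist');cv2.imwrite('pics/w2.png',p[:,:,::-1]);np.savez('w2.npz',p=p,d=d)
c=bot.camera_info('wrist');M=c['mount']
for u in(256,262,372,380):
  for v in range(246,300,4):
    q=np.linalg.inv(c['camera_matrix'])@[u,v,1]*d[v,u];q=M[:3,:3]@q+M[:3,3]
    print((u,v),q.round(3), end=' ')
  print()
p,d=bot.camera('scene');cv2.imwrite('pics/s6.png',cv2.resize(p[200:340,340:500,::-1],None,fx=4,fy=4))
E
```

```text
t 4.12 eef [ 0.5511 -0.0206  0.0094] bay [-0.1865 -0.0986] jawdir 93.8 bay dir 93.85 F [-0.6 -0.5  0.4] w 0.0399 q [-0.03  0.5  -0.13  0.95 -0.   -0.1 ] xax [-0.013 -0.004 -1.   ]
(256, 246) [ 0.009  0.011 -0.031] (256, 250) [ 0.01   0.009 -0.031] (256, 254) [ 0.009  0.007 -0.031] (256, 258) [ 0.01   0.004 -0.031] (256, 262) [ 0.009  0.003 -0.031] (256, 266) [ 0.01   0.    -0.031] (256, 270) [ 0.009 -0.002 -0.031] (256, 274) [ 0.009 -0.004 -0.031] (256, 278) [ 0.01  -0.007 -0.032] (256, 282) [-0.039  0.011 -0.023] (256, 286) [-0.043  0.011 -0.023] (256, 290) [-0.047  0.011 -0.022] (256, 294) [-0.052  0.012 -0.021] (256, 298) [-0.053  0.011 -0.021] 
(262, 246) [ 0.009  0.011 -0.028] (262, 250) [ 0.009  0.009 -0.028] (262, 254) [ 0.009  0.007 -0.028] (262, 258) [ 0.009  0.005 -0.028] (262, 262) [ 0.01   0.002 -0.028] (262, 266) [ 0.01   0.    -0.028] (262, 270) [ 0.009 -0.002 -0.028] (262, 274) [ 0.01  -0.004 -0.028] (262, 278) [ 0.009 -0.006 -0.028] (262, 282) [-0.039  0.011 -0.021] (262, 286) [-0.044  0.012 -0.02 ] (262, 290) [-0.044  0.01  -0.02 ] (262, 294) [-0.045  0.009 -0.02 ] (
[... 250 characters left out ...]
28] (372, 274) [ 0.008 -0.004  0.028] (372, 278) [ 0.009 -0.006  0.028] (372, 282) [-0.04   0.012  0.021] (372, 286) [-0.044  0.012  0.02 ] (372, 290) [-0.047  0.011  0.02 ] (372, 294) [-0.049  0.011  0.02 ] (372, 298) [-0.049  0.009  0.02 ] 
(380, 246) [0.009 0.011 0.032] (380, 250) [0.01  0.009 0.032] (380, 254) [0.009 0.007 0.032] (380, 258) [0.009 0.005 0.032] (380, 262) [0.009 0.003 0.032] (380, 266) [0.01  0.    0.032] (380, 270) [ 0.009 -0.002  0.032] (380, 274) [ 0.01  -0.004  0.032] (380, 278) [ 0.01  -0.006  0.033] (380, 282) [-0.039  0.011  0.024] (380, 286) [-0.044  0.012  0.023] (380, 290) [-0.047  0.012  0.023] (380, 294) [-0.051  0.011  0.022] (380, 298) [-0.054  0.011  0.022]
```

View pics/w2.png

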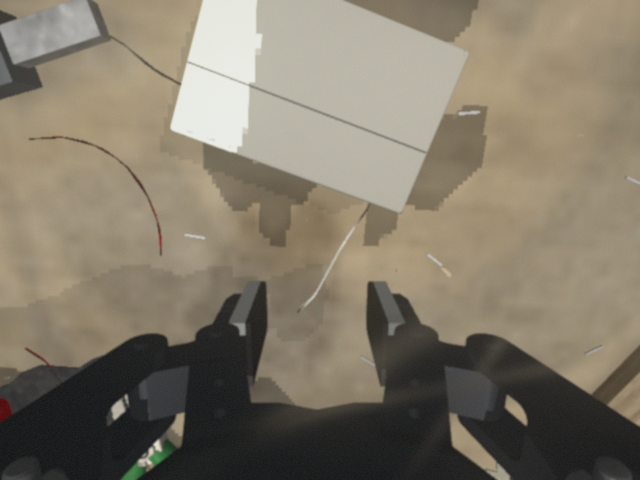

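View pics/s6.png

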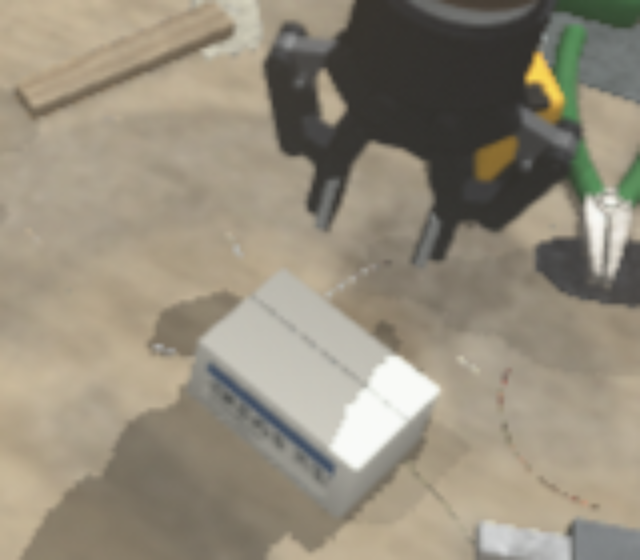

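The tips end at tool x ≈ -0.039 with the jaw at 4 cm, so they stand at about z 0.048. Next I'll see where they end when shut.

Call:
{"op": "step_arm", "data": {"series": [{"x":0,"y":0,"z":0.4,"twist":0,"jaw":0},{"x":0,"y":0,"z":0.4,"twist":0,"jaw":0},{"x":0,"y":0,"z":0.4,"twist":0,"jaw":0},{"x":0,"y":0,"z":0.4,"twist":0,"jaw":0},{"x":0,"y":0,"z":0.4,"twist":0,"jaw":0},{"x":0,"y":0,"z":0.4,"twist":0,"jaw":0}]}}

```text
clock: 4.72
eef_pos: [0.553, -0.0207, 0.0161]
tool_rot: [-0.515, 0.486, 0.517, 0.48]
ft_force: [0.4, 0.5, 0.5]
grip_width: 0.0002
```

```bash
python3 - <<'E'
from h import *
import cv2
o=st();p,d=bot.camera('wrist');cv2.imwrite('pics/w3.png',p[:,:,::-1])
c=bot.camera_info('wrist');M=c['mount']
for u in(300,308,314,322):
  for v in range(246,310,4):
    q=np.linalg.inv(c['camera_matrix'])@[u,v,1]*d[v,u];q=M[:3,:3]@q+M[:3,3]
    print(v,q.round(3), end=' ')
  print()
E
```

```text
t 4.72 eef [ 0.553  -0.0207  0.0161] bay [-0.1868 -0.1004] jawdir 93.79 bay dir 93.85 F [0.4 0.5 0.5] w 0.0002 q [-0.03  0.49 -0.13  0.96 -0.   -0.1 ] xax [-0.009 -0.005 -1.   ]
246 [ 0.016  0.009 -0.009] 250 [ 0.015  0.007 -0.009] 254 [ 0.015  0.005 -0.009] 258 [ 0.016  0.002 -0.009] 262 [ 0.016  0.    -0.009] 266 [ 0.017 -0.002 -0.009] 270 [ 0.015 -0.004 -0.009] 274 [ 0.016 -0.006 -0.009] 278 [ 0.016 -0.009 -0.009] 282 [-0.04   0.012 -0.007] 286 [-0.044  0.012 -0.006] 290 [-0.046  0.011 -0.006] 294 [-0.05   0.011 -0.006] 298 [-0.053  0.011 -0.006] 302 [-0.057  0.011 -0.006] 306 [-0.06   0.011 -0.006] 
246 [ 0.015  0.009 -0.005] 250 [ 0.017  0.007 -0.005] 254 [ 0.016  0.005 -0.005] 258 [ 0.015  0.003 -0.005] 262 [ 0.015  0.001 -0.005] 266 [ 0.017 -0.002 -0.005] 270 [ 0.016 -0.004 -0.005] 274 [ 0.016 -0.007 -0.005] 278 [ 0.016 -0.009 -0.005] 282 [-0.04   0.012 -0.004] 286 [-0.043  0.011 -0.003] 290 [-0.047  0.011 -0.003] 294 [-0.051  0.012 -0.003] 298 [-0.054  0.011 -0.003] 302 [-0.057  0.012 -0.003] 306 [-0.06   0.011 -0.003] 
246 [ 0.017  0.009 -0.002] 250 [ 0.016  0.007 -0.002] 254 [ 0.016  0.005 -0.002] 258 [ 0.016  0.002 -0.002] 262 [-0.175  0.067 -0.   ] 266 [ 0.015 -0.002 -0.002] 270 [ 0.015 -0.004 -0.002] 274 [ 0.016 -0.006 -0.002] 278 [ 0.016 -0.009 -0.002] 282 [-0.04   0.012 -0.001] 286 [-0.043  0.011 -0.001] 290 [-0.047  0.011 -0.001] 294 [-0.05   0.011 -0.001] 298 [-0.054  0.011 -0.001] 302 [-0.057  0.011 -0.001] 306 [-0.06   0.011 -0.001] 
246 [0.015 0.009 0.003] 250 [0.017 0.007 0.003] 254 [0.016 0.005 0.003] 258 [0.016 0.002 0.003] 262 [0.016 0.    0.003] 266 [ 0.015 -0.002  0.003] 270 [ 0.016 -0.004  0.003] 274 [ 0.014 -0.006  0.003] 278 [ 0.016 -0.009  0.003] 282 [-0.04   0.012  0.002] 286 [-0.043  0.011  0.002] 290 [-0.046  0.011  0.002] 294 [-0.052  0.012  0.002] 298 [-0.054  0.011  0.002] 302 [-0.058  0.012  0.002] 306 [-0.06   0.011  0.002]
```

View pics/w3.png

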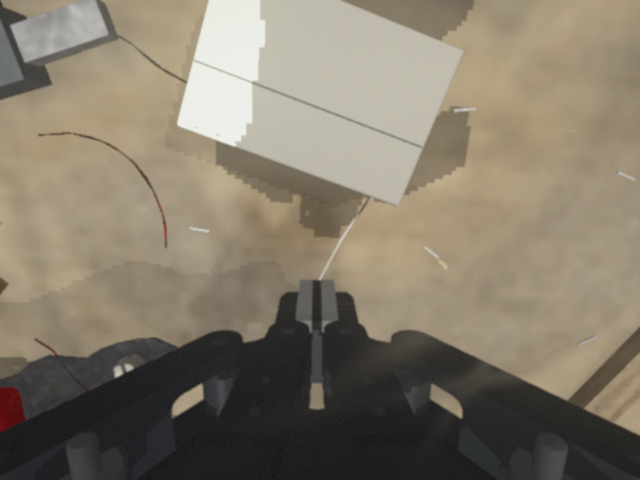

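All three views agree: the tips end 38 mm short of the TCP reading at every opening. I'll take the real tip height as eef z + 0.038 and aim for eef z of about -0.015. That puts the tip near 0.023 and the body near 0.058. I'll go down in stages and watch the force.

Call:
{"op": "step_arm", "data": {"series": [{"x":-0.3,"y":0,"z":-0.5,"twist":0,"jaw":4},{"x":-0.3,"y":0,"z":-1,"twist":0,"jaw":4},{"x":-0.3,"y":0,"z":-1.5,"twist":0,"jaw":4},{"x":-0.3,"y":0,"z":-2,"twist":0,"jaw":4},{"x":-0.3,"y":0,"z":-2,"twist":0,"jaw":4}]}}

```text
clock: 5.18
eef_pos: [0.5487, -0.0207, -0.0056]
tool_rot: [-0.514, 0.487, 0.518, 0.479]
ft_force: [-0.6, -0.3, -0.5]
grip_width: 0.0401
```

Call:
{"op": "step_arm", "data": {"series": [{"x":0,"y":0,"z":-0.3,"twist":0,"jaw":4},{"x":0,"y":0,"z":-0.6,"twist":0,"jaw":4},{"x":0,"y":0,"z":-0.9,"twist":0,"jaw":4},{"x":0,"y":0,"z":-1,"twist":0,"jaw":4}]}}

```text
clock: 5.52
eef_pos: [0.5484, -0.0207, -0.0162]
tool_rot: [-0.514, 0.487, 0.518, 0.479]
ft_force: [-0.4, 0.0, -0.2]
grip_width: 0.0402
```

```bash
python3 - <<'E'
from h import *
import cv2
st();go(-.187,-.041,-.015)
p,d=bot.camera('scene');cv2.imwrite('pics/s7.png',cv2.resize(p[200:340,340:500,::-1],None,fx=4,fy=4))
E
```

```text
t 5.52 eef [ 0.5484 -0.0207 -0.0162] bay [-0.1864 -0.0958] jawdir 93.79 bay dir 93.85 F [-0.4  0.  -0.2] w 0.0402 q [-0.03  0.53 -0.17  0.89 -0.   -0.1 ] xax [-0.012 -0.004 -1.   ]
shift cm [-5.46 -0.43  0.12] world [ 0.49372773 -0.02492674]
```

View pics/s7.png

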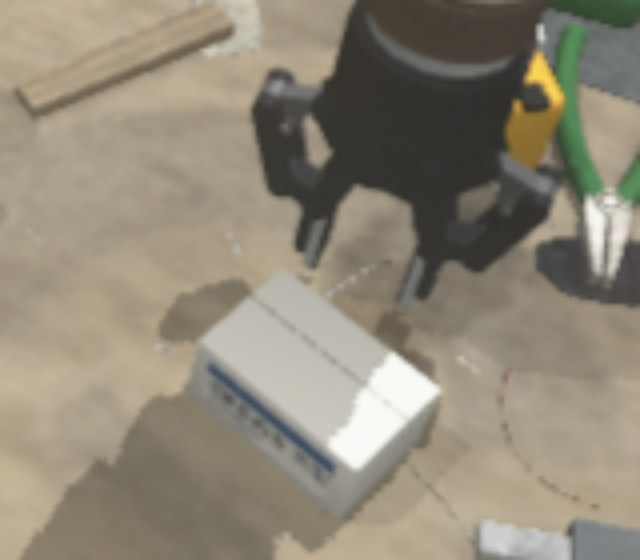

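Reaching z -0.016 with no force confirms the offset. Now the sideways push.

Call:
{"op": "step_arm", "data": {"series": [{"x":-0.5,"y":0,"z":0,"twist":0,"jaw":4},{"x":-1,"y":-0.1,"z":0,"twist":0,"jaw":4},{"x":-1.5,"y":-0.1,"z":0,"twist":0,"jaw":4},{"x":-1.9,"y":-0.1,"z":0,"twist":0,"jaw":4},{"x":-2.3,"y":-0.2,"z":0,"twist":0,"jaw":4},{"x":-2.7,"y":-0.2,"z":0,"twist":0,"jaw":4},{"x":-3.1,"y":-0.2,"z":0,"twist":0,"jaw":4},{"x":-3.5,"y":-0.3,"z":0,"twist":0,"jaw":4}]}}

```text
clock: 6.23
eef_pos: [0.514, -0.0234, -0.0157]
tool_rot: [-0.515, 0.487, 0.518, 0.48]
ft_force: [1.8, 1.1, -0.1]
grip_width: 0.04
```

```bash
python3 - <<'E'
from h import *
import cv2
st();go(-.187,-.041,-.015)
p,d=bot.camera('scene');cv2.imwrite('pics/s8.png',cv2.resize(p[200:340,340:500,::-1],None,fx=4,fy=4))
E
```

```text
t 6.23 eef [ 0.514  -0.0234 -0.0157] bay [-0.1869 -0.0614] jawdir 93.8 bay dir 93.85 F [ 1.8  1.1 -0.1] w 0.04 q [-0.04  0.47 -0.27  0.84 -0.   -0.11] xax [-0.01  -0.004 -1.   ]
shift cm [-2.03 -0.15  0.07] world [ 0.49372773 -0.02492674]
```

View pics/s8.png

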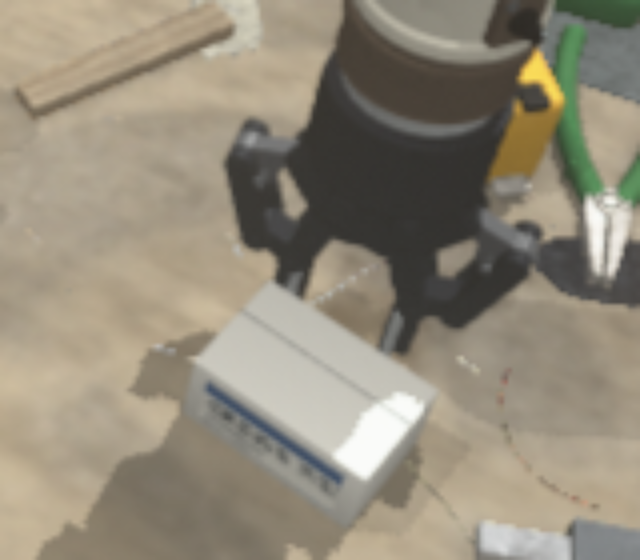

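Call:
{"op": "step_arm", "data": {"series": [{"x":-0.4,"y":0,"z":0,"twist":0,"jaw":4},{"x":-0.8,"y":-0.1,"z":0,"twist":0,"jaw":4},{"x":-1.2,"y":-0.1,"z":0,"twist":0,"jaw":4},{"x":-1.6,"y":-0.1,"z":0,"twist":0,"jaw":4},{"x":-1.9,"y":-0.1,"z":0,"twist":0,"jaw":4},{"x":-1.9,"y":-0.1,"z":0,"twist":0,"jaw":4}]}}

```text
clock: 6.78
eef_pos: [0.4929, -0.0247, -0.0158]
tool_rot: [-0.514, 0.487, 0.518, 0.479]
ft_force: [0.9, 1.5, 1.0]
grip_width: 0.0397
```

```bash
python3 - <<'E'
from h import *
import cv2
st()
p,d=bot.camera('scene');cv2.imwrite('pics/s9.png',cv2.resize(p[200:340,340:500,::-1],None,fx=4,fy=4))
E
```

```text
t 6.78 eef [ 0.4929 -0.0247 -0.0158] bay [-0.1868 -0.0402] jawdir 93.79 bay dir 93.85 F [0.9 1.5 1. ] w 0.0397 q [-0.05  0.44 -0.32  0.82 -0.01 -0.11] xax [-0.013 -0.004 -1.   ]
```

View pics/s9.png

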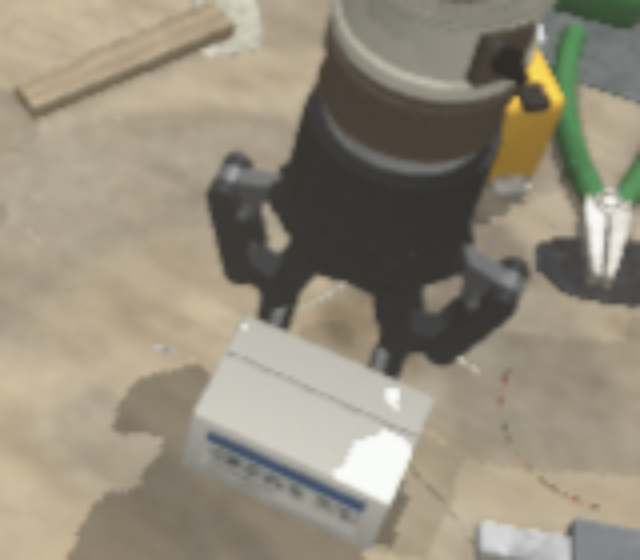

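Call:
{"op": "step_arm", "data": {"series": [{"x":1,"y":0.1,"z":0,"twist":0,"jaw":4},{"x":2.5,"y":0.1,"z":0,"twist":0,"jaw":4},{"x":4,"y":0.1,"z":1.5,"twist":0,"jaw":4},{"x":5,"y":0.1,"z":5,"twist":0,"jaw":4},{"x":5,"y":-1.5,"z":8,"twist":-7,"jaw":3},{"x":4,"y":-4,"z":8,"twist":-14,"jaw":2},{"x":2,"y":-7,"z":8,"twist":-21,"jaw":2},{"x":0,"y":-9,"z":8,"twist":-28,"jaw":2},{"x":-2,"y":-11,"z":8,"twist":-35,"jaw":2},{"x":-4,"y":-12,"z":8,"twist":-42,"jaw":2}]}}

```text
clock: 7.67
eef_pos: [0.4507, -0.1467, 0.0635]
tool_rot: [-0.302, 0.641, 0.31, 0.633]
ft_force: [0.3, -0.7, -0.6]
grip_width: 0.0201
```

Call:
{"op": "step_arm", "data": {"series": [{"x":0,"y":0,"z":0,"twist":-7,"jaw":2},{"x":0,"y":0,"z":0,"twist":-14,"jaw":2},{"x":0,"y":0,"z":0,"twist":-21,"jaw":2},{"x":0,"y":0,"z":0,"twist":-28,"jaw":2},{"x":0,"y":0,"z":0,"twist":-35,"jaw":2},{"x":0,"y":0,"z":0,"twist":-42,"jaw":2},{"x":0,"y":0,"z":0,"twist":-48,"jaw":2},{"x":0,"y":0,"z":0,"twist":-48,"jaw":2}]}}

```text
clock: 8.33
eef_pos: [0.4493, -0.1467, 0.0628]
tool_rot: [-0.015, 0.71, 0.025, 0.704]
ft_force: [-0.1, 0.0, 0.3]
grip_width: 0.0199
```

```bash
cat >> h.py <<'E'
def carton(n,name,box):
    import cv2
    p,d=bot.camera(n);cv2.imwrite('pics/%s.png'%name,cv2.resize(p[box[1]:box[3],box[0]:box[2],::-1],None,fx=4,fy=4,interpolation=cv2.INTER_CUBIC))
    c=bot.camera_info(n);v,u=np.mgrid[0:480,0:640]
    W=(np.stack([u,v,np.ones_like(u)],-1)@np.linalg.inv(c['camera_matrix']).T*d[...,None]-c['t'])@c['R']
    m=(W[...,2]>.040)&(W[...,2]<.050)&(u>=box[0])&(u<box[2])&(v>=box[1])&(v<box[3])&(p.min(-1)>110)
    nn,lab,stt,_=cv2.connectedComponentsWithStats(m.astype(np.uint8));k=1+stt[1:,4].argmax()
    r=cv2.minAreaRect((W[lab==k][:,:2]*1000).astype(np.float32));bx=[w2b(x/1000)*1000 for x in cv2.boxPoints(r)]
    print(n,'size',np.round(r[1],1),'ang',round(r[2]-np.degrees(BTH),2),'centre bay mm',(w2b(np.array(r[0])/1000)*1000).round(1),'corners',np.round(bx,1).tolist())
E
python3 - <<'E'
from h import *
st()
carton('scene','s10',(320,180,500,330))
carton('top','t10',(360,210,500,320))
E
```

```text
t 8.33 eef [ 0.4493 -0.1467  0.0628] bay [-0.3055  0.0115] jawdir 3.24 bay dir 93.85 F [-0.1  0.   0.3] w 0.0199 q [-0.32  0.31 -0.28  1.    0.01  1.19] xax [-0.01   0.015 -1.   ]
scene size [62.3 89.9] ang -92.15 centre bay mm [-193.1    1.3] corners [[-147.0, 30.8], [-236.8, 34.2], [-239.1, -28.1], [-149.3, -31.5]]
top size [60.2 90.8] ang -91.97 centre bay mm [-191.6    0.8] corners [[-145.2, 29.3], [-236.0, 32.5], [-238.1, -27.7], [-147.3, -30.8]]
```

View pics/s10.png

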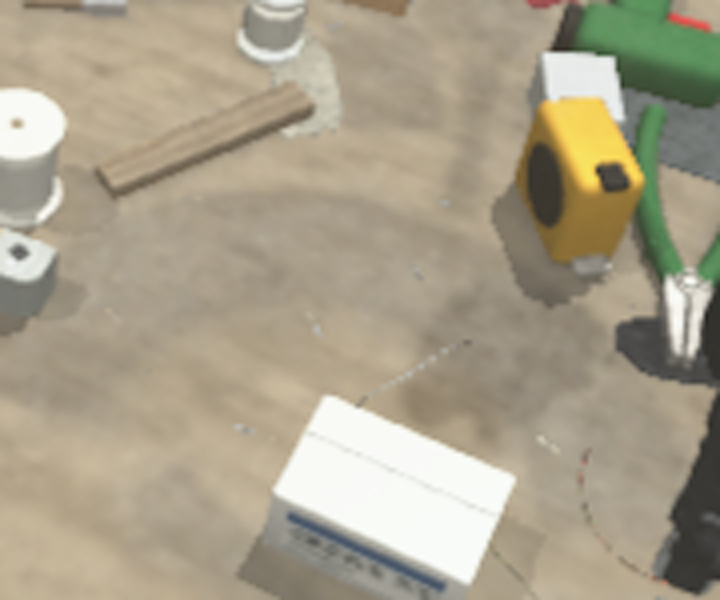

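View pics/t10.png

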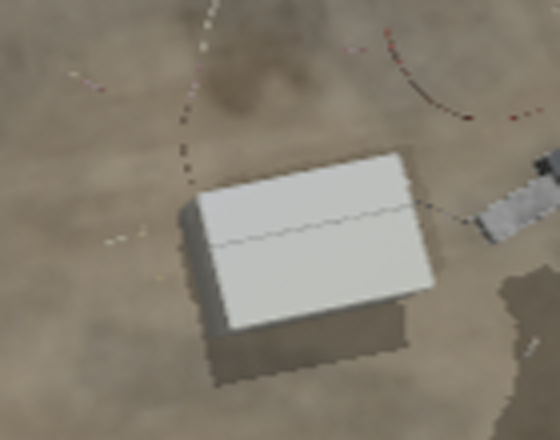

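```bash
python3 - <<'E'
from h import *
d=np.load('top0.npz')['d'];c=bot.camera_info('top')
for u,v in((485,263),(495,258),(510,248),(525,245),(515,270),(530,290)):
    W=c['R'].T@(np.linalg.inv(c['camera_matrix'])@[u,v,1]*d[v,u]-c['t']);print((u,v),W.round(3),w2b(W).round(3))
go(-.262,.0005,-.016)
E
```

```text
(485, 263) [ 0.452 -0.126  0.016] [-0.285  0.007]
(495, 258) [ 0.458 -0.145  0.018] [-0.304  0.003]
(510, 248) [ 0.47  -0.173  0.025] [-0.333 -0.007]
(525, 245) [ 0.471 -0.201  0.023] [-0.361 -0.006]
(515, 270) [ 0.43  -0.173  0.02 ] [-0.331  0.032]
(530, 290) [ 0.392 -0.19   0.02 ] [-0.345  0.072]
shift cm [ 0.76  4.41 -7.9 ] world [ 0.45735478 -0.10254284]
```

The glue-gun nozzle ends about 43 mm behind the carton, so I'll descend midway between them, at bay x -0.257.

Call:
{"op": "step_arm", "data": {"series": [{"x":0.4,"y":2.5,"z":0,"twist":0.6,"jaw":2},{"x":0.7,"y":4.9,"z":0,"twist":0.6,"jaw":2},{"x":0.7,"y":4.9,"z":0,"twist":0.6,"jaw":2},{"x":0.7,"y":4.9,"z":-1.5,"twist":0.6,"jaw":2},{"x":0.7,"y":4.9,"z":-3,"twist":0.6,"jaw":2},{"x":0.7,"y":4.9,"z":-3,"twist":0.6,"jaw":2}]}}

```text
clock: 8.93
eef_pos: [0.4543, -0.0972, 0.0307]
tool_rot: [-0.02, 0.711, 0.032, 0.702]
ft_force: [-0.9, -0.7, 0.6]
grip_width: 0.0201
```

```bash
python3 - <<'E'
from h import *
st();go(-.257,.0005,-.016)
import cv2
p,d=bot.camera('wrist');cv2.imwrite('pics/w4.png',p[:,:,::-1])
E
```

```text
t 8.93 eef [ 0.4543 -0.0972  0.0307] bay [-0.2565  0.0032] jawdir 4.23 bay dir 93.85 F [-0.9 -0.7  0.6] w 0.0201 q [-0.22  0.33 -0.34  0.91  0.01  1.28] xax [-0.014  0.015 -1.   ]
shift cm [ 0.28 -0.03 -4.67] world [ 0.45701922 -0.09755412]
```

View pics/w4.png

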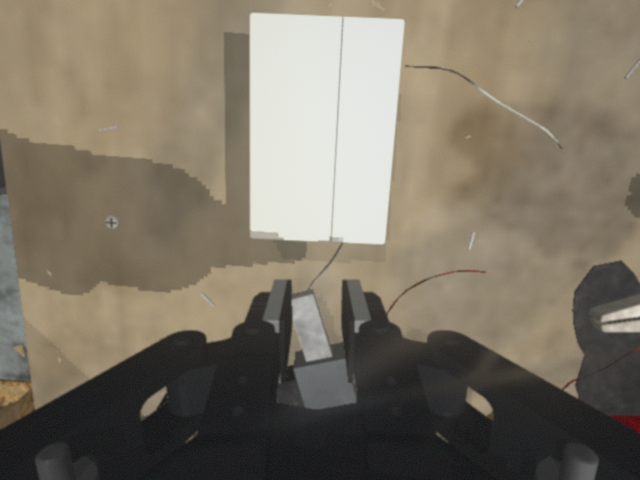

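Call:
{"op": "step_arm", "data": {"series": [{"x":0.2,"y":0.1,"z":-1,"twist":-0.4,"jaw":2},{"x":0.2,"y":0.1,"z":-2,"twist":-0.4,"jaw":2},{"x":0.2,"y":0.1,"z":-3,"twist":-0.4,"jaw":2},{"x":0.2,"y":0.1,"z":-4,"twist":-0.4,"jaw":2},{"x":0.2,"y":0.1,"z":-4.4,"twist":-0.4,"jaw":2},{"x":0.2,"y":0.1,"z":-4.4,"twist":-0.4,"jaw":2}]}}

```text
clock: 9.48
eef_pos: [0.4562, -0.0965, -0.0131]
tool_rot: [-0.018, 0.712, 0.029, 0.702]
ft_force: [0.2, -0.2, -0.5]
grip_width: 0.0199
```

```bash
python3 - <<'E'
from h import *
st();go(-.207,.000,-.015);go(-.107,.000,-.015)
E
```

```text
t 9.48 eef [ 0.4562 -0.0965 -0.0131] bay [-0.2559  0.0012] jawdir 3.79 bay dir 93.85 F [ 0.2 -0.2 -0.5] w 0.0199 q [-0.22  0.4  -0.39  0.8   0.01  1.29] xax [-0.015  0.016 -1.   ]
shift cm [-0.2   4.89 -0.19] world [ 0.45416243 -0.04763329]
shift cm [-0.88 14.86 -0.19] world [0.44745111 0.05214125]
```

Push 5 cm along the feed, squaring the carton as it goes. I'll open to 3 cm once clear of the nozzle.

Call:
{"op": "step_arm", "data": {"series": [{"x":0,"y":0.6,"z":0,"twist":0,"jaw":2.5},{"x":-0.1,"y":1.2,"z":0,"twist":0,"jaw":3},{"x":-0.1,"y":1.8,"z":0,"twist":0,"jaw":3},{"x":-0.2,"y":2.4,"z":0,"twist":0,"jaw":3},{"x":-0.2,"y":3,"z":0,"twist":0,"jaw":3},{"x":-0.2,"y":3.6,"z":0,"twist":0,"jaw":3},{"x":-0.3,"y":4.2,"z":0,"twist":0,"jaw":3},{"x":-0.3,"y":4.8,"z":0,"twist":0,"jaw":3},{"x":-0.3,"y":5.4,"z":0,"twist":0,"jaw":3},{"x":-0.4,"y":6,"z":0,"twist":0,"jaw":3}]}}

```text
clock: 10.32
eef_pos: [0.4529, -0.0361, -0.0127]
tool_rot: [-0.018, 0.711, 0.029, 0.702]
ft_force: [0.9, -3.4, 2.8]
grip_width: 0.0299
```

```bash
python3 - <<'E'
from h import *
st();carton('scene','s11',(220,190,460,340))
import cv2
p,d=bot.camera('wrist');cv2.imwrite('pics/w5.png',p[:,:,::-1])
E
```

```text
t 10.32 eef [ 0.4529 -0.0361 -0.0127] bay [-0.1955  0.0005] jawdir 3.78 bay dir 93.85 F [ 0.9 -3.4  2.8] w 0.0299 q [-0.09  0.38 -0.42  0.79  0.01  1.41] xax [-0.014  0.015 -1.   ]
scene size [62.1 89.9] ang -90.18 centre bay mm [-140.7    1.1] corners [[-95.7, 32.1], [-185.6, 32.3], [-185.8, -29.8], [-95.9, -30.1]]
```

View pics/w5.png

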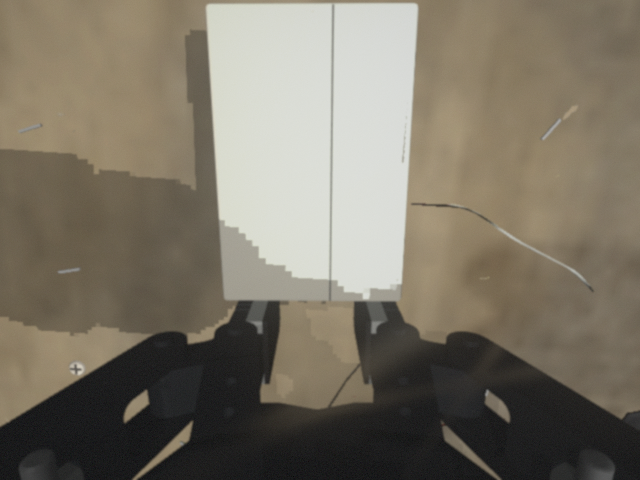

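```bash
python3 -c "
import cv2;p=cv2.imread('pics/s11.png');cv2.imwrite('pics/s11b.png',cv2.resize(p,(800,500)))"
```

```text
(no output)
```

View pics/s11b.png

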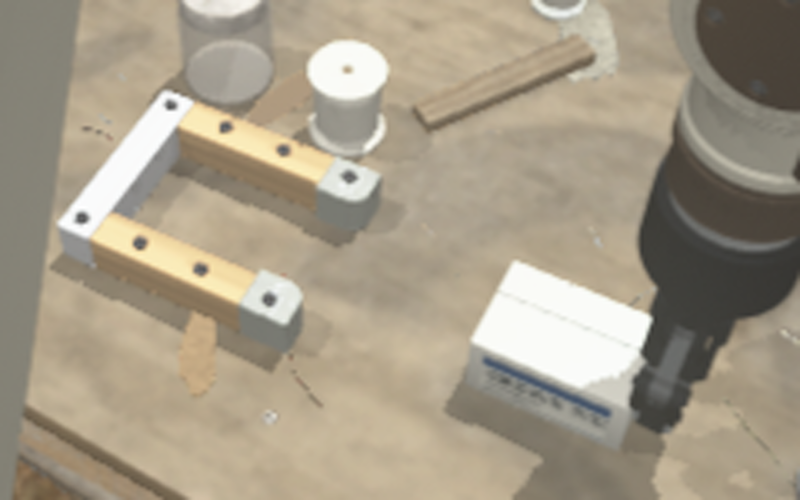

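Call:
{"op": "step_arm", "data": {"series": [{"x":-0.1,"y":0.8,"z":0,"twist":0,"jaw":3},{"x":-0.1,"y":1.6,"z":0,"twist":0,"jaw":3},{"x":-0.2,"y":2.4,"z":0,"twist":0,"jaw":3},{"x":-0.2,"y":3.2,"z":0,"twist":0,"jaw":3},{"x":-0.3,"y":4,"z":0,"twist":0,"jaw":3},{"x":-0.3,"y":4.8,"z":0,"twist":0,"jaw":3},{"x":-0.4,"y":5.6,"z":0,"twist":0,"jaw":3},{"x":-0.4,"y":6.4,"z":0,"twist":0,"jaw":3},{"x":-0.5,"y":7.2,"z":0,"twist":0,"jaw":3},{"x":-0.5,"y":8,"z":0,"twist":0,"jaw":3}]}}

```text
clock: 11.25
eef_pos: [0.4466, 0.0459, -0.0132]
tool_rot: [-0.018, 0.712, 0.03, 0.701]
ft_force: [-0.6, -2.9, 0.9]
grip_width: 0.0301
```

```bash
python3 - <<'E'
from h import *
st();carton('scene','s12',(230,200,430,350))
import cv2
p,d=bot.camera('wrist');cv2.imwrite('pics/w6.png',p[:,:,::-1])
E
```

```text
t 11.25 eef [ 0.4466  0.0459 -0.0132] bay [-0.1132  0.0013] jawdir 3.88 bay dir 93.85 F [-0.6 -2.9  0.9] w 0.0301 q [ 0.09  0.37 -0.44  0.78  0.02  1.59] xax [-0.016  0.017 -1.   ]
scene size [61.4 88.8] ang -89.44 centre bay mm [-58.    1.5] corners [[-13.9, 32.7], [-102.8, 31.8], [-102.1, -29.6], [-13.3, -28.7]]
```

View pics/s12.png

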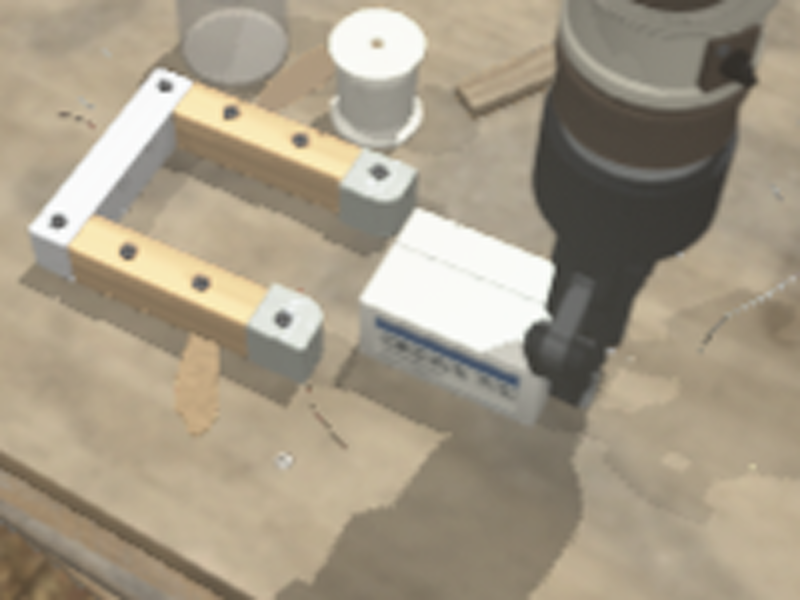

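View pics/w6.png

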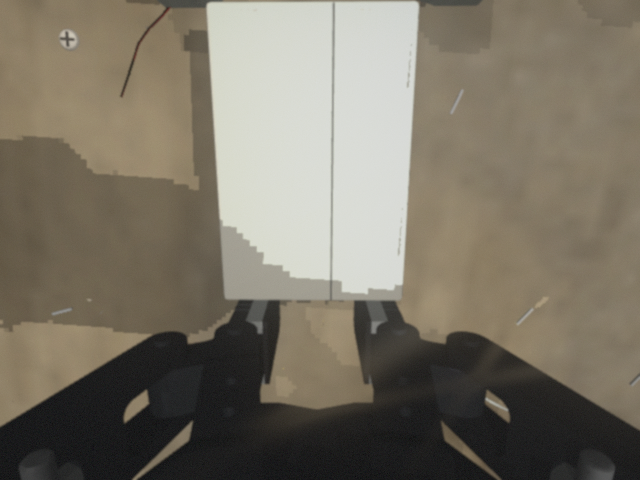

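```bash
python3 - <<'E'
from h import *
S=lambda u,v:(230+u/4-.4,200+v/4-.4)
# cheek inner edge, rear-of-cheek (joint with rail) top points; outer corners of bay; carton front corners
for n,uv,z in(('far cheek inner rear',(341,180),.03),('far cheek inner front~',(400,198),.03),('near cheek inner rear',(272,283),.03),('near inner front~',(312,298),.03),('near outer rear',(249,328),.03),('stop near outer',(33,232),.03),('stop far outer',(157,69),.03),('carton far front',(417,210),.045),('carton near front',(362,296),.045)):
    print(n,(w2b(ray('scene',S(*uv),z))*1000).round(1))
E
```

```text
far cheek inner rear [ 30.7 -36.8]
far cheek inner front~ [  0.  -40.1]
near cheek inner rear [30.6 32.7]
near inner front~ [ 9.9 31.5]
near outer rear [27.6 59.5]
stop near outer [146.4  59.4]
stop far outer [149.5 -57.8]
carton far front [-15.3 -26.8]
carton near front [-14.9  29.1]
```

Call:
{"op": "step_arm", "data": {"series": [{"x":0,"y":0.5,"z":0,"twist":0,"jaw":3},{"x":0.05,"y":1,"z":0,"twist":0,"jaw":3},{"x":0.05,"y":1.5,"z":0,"twist":0,"jaw":3},{"x":0.05,"y":2,"z":0,"twist":0,"jaw":3},{"x":0,"y":2.5,"z":0,"twist":0,"jaw":3},{"x":0,"y":3,"z":0,"twist":0,"jaw":3}]}}

```text
clock: 11.85
eef_pos: [0.4466, 0.0774, -0.0132]
tool_rot: [-0.017, 0.712, 0.032, 0.701]
ft_force: [-0.1, -2.0, 0.4]
grip_width: 0.03
```

```bash
python3 - <<'E'
from h import *
st();carton('scene','s13',(230,200,430,350))
E
```

```text
t 11.85 eef [ 0.4466  0.0774 -0.0132] bay [-0.0818 -0.0008] jawdir 3.98 bay dir 93.85 F [-0.1 -2.   0.4] w 0.03 q [ 0.16  0.38 -0.43  0.78  0.02  1.66] xax [-0.016  0.019 -1.   ]
scene size [62.6 89.5] ang -88.96 centre bay mm [-27.1  -0.8] corners [[17.1, 31.3], [-72.4, 29.7], [-71.3, -32.9], [18.2, -31.3]]
```

View pics/s13.png

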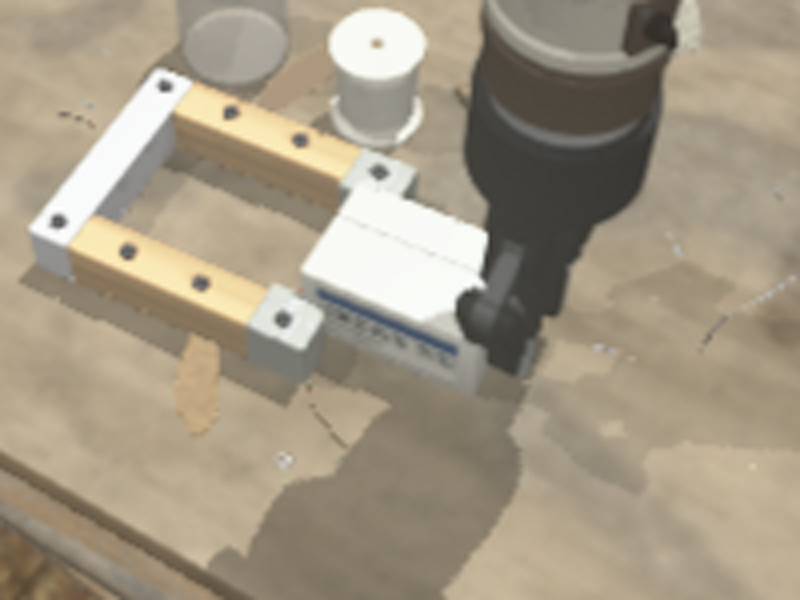

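Call:
{"op": "step_arm", "data": {"series": [{"x":0,"y":0.6,"z":0,"twist":-0.2,"jaw":3},{"x":-0.1,"y":1.2,"z":0,"twist":-0.2,"jaw":2.6},{"x":-0.1,"y":1.8,"z":0,"twist":-0.2,"jaw":2.6},{"x":-0.15,"y":2.4,"z":0,"twist":-0.2,"jaw":2.6},{"x":-0.2,"y":3,"z":0,"twist":-0.2,"jaw":2.6},{"x":-0.2,"y":3.6,"z":0,"twist":-0.2,"jaw":2.6},{"x":-0.25,"y":4.2,"z":0,"twist":-0.2,"jaw":2.6},{"x":-0.3,"y":4.8,"z":0,"twist":-0.2,"jaw":2.6}]}}

```text
clock: 12.57
eef_pos: [0.4436, 0.1271, -0.0132]
tool_rot: [-0.016, 0.712, 0.031, 0.701]
ft_force: [0.6, -3.5, 1.9]
grip_width: 0.026
```

```bash
python3 - <<'E'
from h import *
st();carton('scene','s14',(230,200,430,350))
E
```

```text
t 12.57 eef [ 0.4436  0.1271 -0.0132] bay [-0.0319 -0.0011] jawdir 3.85 bay dir 93.85 F [ 0.6 -3.5  1.9] w 0.026 q [ 0.26  0.39 -0.41  0.79  0.02  1.77] xax [-0.016  0.021 -1.   ]
scene size [61.7 90.3] ang -89.65 centre bay mm [22.2 -2.3] corners [[67.2, 28.8], [-23.1, 28.3], [-22.7, -33.4], [67.6, -32.9]]
```

View pics/s14.png

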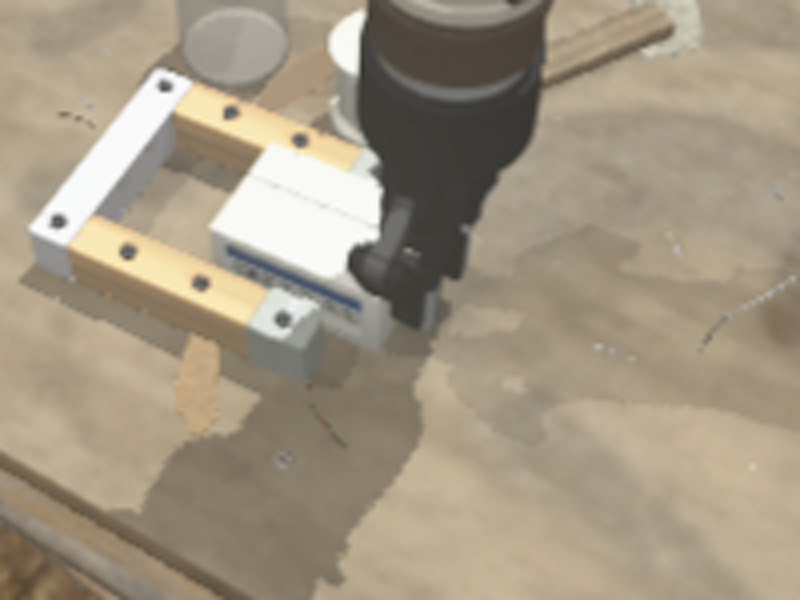

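```bash
python3 - <<'E'
from h import *
from scipy.spatial.transform import Rotation as Ro
import cv2
for n in('wrist','scene'):
    o=bot.get_obs();c=bot.camera_info(n);p,d=bot.camera(n)
    if n=='wrist': cv2.imwrite('pics/w7.png',p[:,:,::-1])
    v,u=np.mgrid[0:480,0:640];P=np.stack([u,v,np.ones_like(u)],-1)@np.linalg.inv(c['camera_matrix']).T*d[...,None]
    if n=='wrist':
        R=Ro.from_quat(o['tool_rot']).as_matrix();M=c['mount'];W=(P@M[:3,:3].T+M[:3,3])@R.T+o['eef_pos']
    else: W=(P-c['t'])@c['R']
    W=W[d>0];B=np.array(W);b=(B[:,:2]-BT)@np.array([[np.cos(BTH),-np.sin(BTH)],[np.sin(BTH),np.cos(BTH)]])
    s=(b[:,0]>-.07)&(b[:,0]<-.024)&(abs(b[:,1])<.12)&(B[:,2]>.012)
    for lo in range(-100,100,10):
        k=s&(b[:,1]*1000>=lo)&(b[:,1]*1000<lo+10)
        if k.sum()>5: print(n,lo,'min z mm',(np.percentile(B[k,2],2)*1000).round(1),k.sum(),'x rng',(b[k,0].min()*1000).round(),(b[k,0].max()*1000).round())
E
```

```text
wrist -60 min z mm 75.8 394 x rng -42.0 -24.0
wrist -50 min z mm 73.8 6848 x rng -46.0 -24.0
wrist -40 min z mm 62.5 2727 x rng -46.0 -24.0
wrist -30 min z mm 34.0 362 x rng -27.0 -24.0
wrist -20 min z mm 23.7 1132 x rng -44.0 -24.0
wrist -10 min z mm 91.9 59 x rng -25.0 -24.0
wrist 0 min z mm 88.7 62 x rng -26.0 -24.0
wrist 10 min z mm 24.0 1142 x rng -44.0 -24.0
wrist 20 min z mm 35.1 1108 x rng -40.0 -24.0
wrist 30 min z mm 68.1 4467 x rng -46.0 -24.0
wrist 40 min z mm 74.7 4854 x rng -46.0 -24.0
scene -30 min z mm 30.1 22 x rng -70.0 -41.0
scene -20 min z mm 21.2 78 x rng -70.0 -34.0
scene -10 min z mm 190.9 6 x rng -70.0 -68.0
scene 0 min z mm 86.0 56 x rng -70.0 -41.0
scene 10 min z mm 32.4 530 x rng -70.0 -31.0
scene 20 min z mm 67.3 1670 x rng -70.0 -24.0
scene 30 min z mm 130.0 2994 x rng -70.0 -24.0
scene 40 min z mm 71.1 254 x rng -70.0 -24.0
scene 50 min z mm 94.7 375 x rng -69.0 -24.0
scene 60 min z mm 112.4 121 x rng -70.0 -24.0
scene 70 min z mm 446.9 58 x rng -70.0 -38.0
scene 80 min z mm 455.0 71 x rng -70.0 -36.0
scene 90 min z mm 463.2 89 x rng -70.0 -31.0
```

View pics/w7.png

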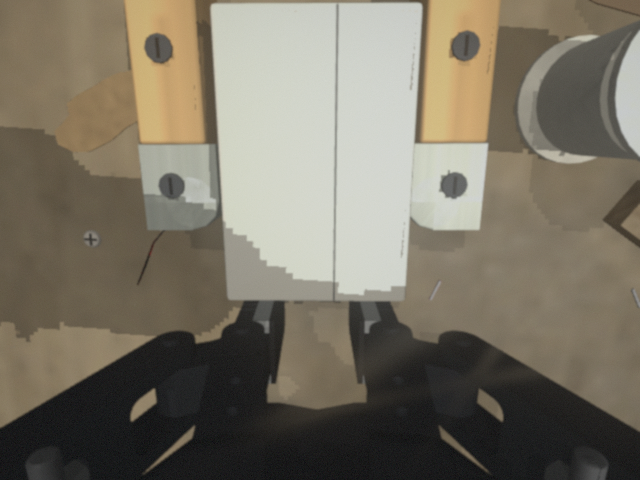

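Outside ±30 mm nothing on the gripper is lower than 60 mm, so it clears the 30 mm cheeks, and the carton is centred in the gate. I'll continue.

Call:
{"op": "step_arm", "data": {"series": [{"x":-0.05,"y":0.6,"z":0,"twist":0,"jaw":2.6},{"x":-0.1,"y":1.2,"z":0,"twist":0,"jaw":2.6},{"x":-0.15,"y":1.8,"z":0,"twist":0,"jaw":2.6},{"x":-0.2,"y":2.4,"z":0,"twist":0,"jaw":2.6},{"x":-0.25,"y":3,"z":0,"twist":0,"jaw":2.6},{"x":-0.3,"y":3.6,"z":0,"twist":0,"jaw":2.6},{"x":-0.35,"y":4.2,"z":0,"twist":0,"jaw":2.6},{"x":-0.4,"y":4.8,"z":0,"twist":0,"jaw":2.6},{"x":-0.4,"y":5.2,"z":0,"twist":0,"jaw":2.6}]}}

```text
clock: 13.47
eef_pos: [0.4392, 0.1805, -0.0133]
tool_rot: [-0.016, 0.712, 0.033, 0.701]
ft_force: [0.6, -2.8, 0.6]
grip_width: 0.0258
```

```bash
python3 - <<'E'
from h import *
st();carton('scene','s15',(220,190,420,340))
import cv2
p,d=bot.camera('wrist');cv2.imwrite('pics/w8.png',p[:,:,::-1])
E
```

```text
t 13.47 eef [ 0.4392  0.1805 -0.0133] bay [ 0.0217 -0.0004] jawdir 3.95 bay dir 93.85 F [ 0.6 -2.8  0.6] w 0.0258 q [ 0.37  0.41 -0.38  0.8   0.03  1.87] xax [-0.016  0.023 -1.   ]
scene size [61.7 91.7] ang -90.74 centre bay mm [75.4 -1.4] corners [[121.6, 28.8], [29.9, 30.0], [29.1, -31.7], [120.8, -32.9]]
```

View pics/w8.png

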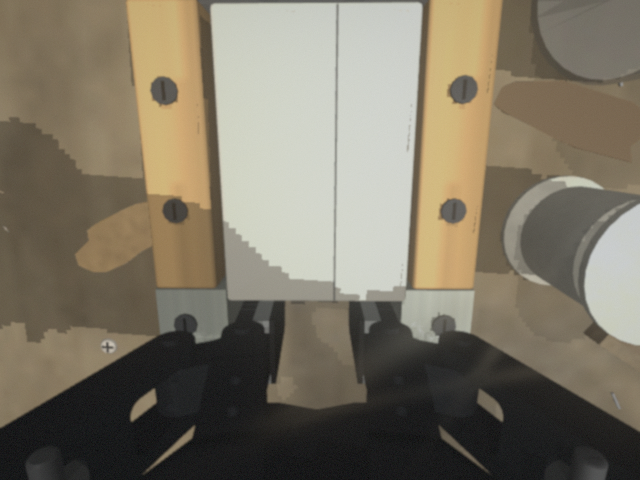

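Call:
{"op": "step_arm", "data": {"series": [{"x":0,"y":0.2,"z":0,"twist":0,"jaw":2.6},{"x":0,"y":0.4,"z":0,"twist":0,"jaw":2.6},{"x":0,"y":0.5,"z":0,"twist":0,"jaw":2.6},{"x":0,"y":0.6,"z":0,"twist":0,"jaw":2.6}]}}

```text
clock: 13.9
eef_pos: [0.4394, 0.1868, -0.0133]
tool_rot: [-0.016, 0.712, 0.033, 0.701]
ft_force: [0.2, -2.6, 1.0]
grip_width: 0.026
```

```bash
python3 - <<'E'
from h import *
st();carton('scene','s16',(220,190,420,340))
E
```

```text
t 13.9 eef [ 0.4394  0.1868 -0.0133] bay [ 0.0279 -0.001 ] jawdir 3.98 bay dir 93.85 F [ 0.2 -2.6  1. ] w 0.026 q [ 0.38  0.41 -0.37  0.8   0.03  1.88] xax [-0.016  0.023 -1.   ]
scene size [61.3 88.9] ang -89.85 centre bay mm [82.5 -2. ] corners [[126.8, 28.7], [37.9, 28.5], [38.1, -32.8], [127.0, -32.6]]
```

View pics/s16.png

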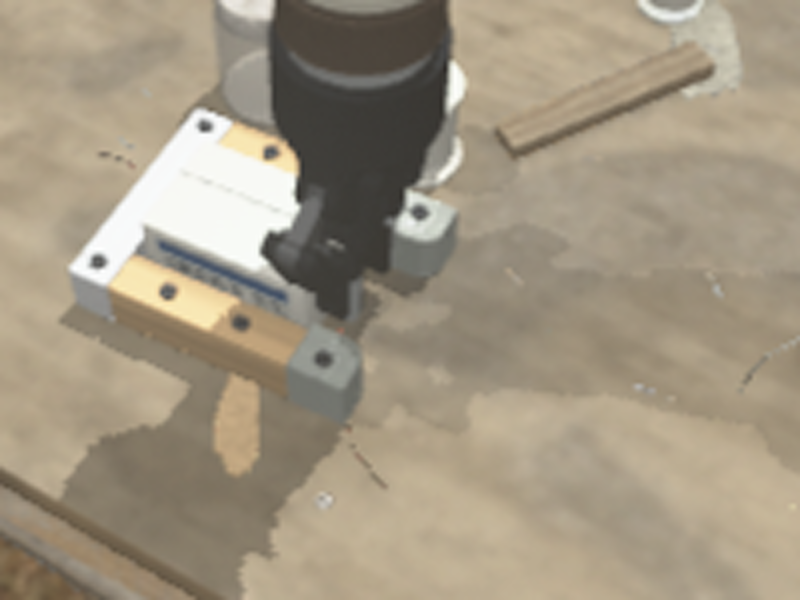

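Call:
{"op": "step_arm", "data": {"series": [{"x":0,"y":0.1,"z":0,"twist":0,"jaw":2.6},{"x":0,"y":0.2,"z":0,"twist":0,"jaw":2.6},{"x":0,"y":0.2,"z":0,"twist":0,"jaw":2.6}]}}

```text
clock: 14.2
eef_pos: [0.4394, 0.1877, -0.0132]
tool_rot: [-0.017, 0.712, 0.032, 0.701]
ft_force: [-0.8, -6.3, 1.8]
grip_width: 0.026
```

Call:
{"op": "step_arm", "data": {"series": [{"x":0,"y":0.2,"z":0,"twist":0,"jaw":2.6},{"x":0,"y":0.2,"z":0,"twist":0,"jaw":2.6}]}}

```text
clock: 14.37
eef_pos: [0.4394, 0.1875, -0.0132]
tool_rot: [-0.018, 0.712, 0.03, 0.701]
ft_force: [0.5, -9.1, 3.4]
grip_width: 0.0261
```

The carton is firm against the stop: force is up to 9 N with no further advance. I'll back straight out, then up.

Call:
{"op": "step_arm", "data": {"series": [{"x":0,"y":-0.5,"z":0,"twist":0,"jaw":2.6},{"x":0.1,"y":-1.5,"z":0,"twist":0,"jaw":2.6},{"x":0.1,"y":-2,"z":2,"twist":0,"jaw":2.6},{"x":0.1,"y":-2.5,"z":5,"twist":0,"jaw":2.6},{"x":0.1,"y":-4,"z":9,"twist":0,"jaw":2.6},{"x":0,"y":-7.5,"z":13,"twist":0,"jaw":2.6},{"x":-1,"y":-11,"z":15,"twist":0,"jaw":2.6},{"x":-3,"y":-14,"z":16,"twist":0,"jaw":2.6},{"x":-5,"y":-17,"z":16,"twist":0,"jaw":2.6},{"x":-5,"y":-20,"z":16,"twist":0,"jaw":2.6}]}}

```text
clock: 15.2
eef_pos: [0.3863, -0.0137, 0.148]
tool_rot: [-0.018, 0.712, 0.03, 0.701]
ft_force: [-0.1, -0.1, -1.0]
grip_width: 0.0258
```

```bash
python3 - <<'E'
from h import *
st();carton('scene','s17',(220,160,420,310))
carton('top','t17',(205,220,355,365))
E
```

```text
t 15.2 eef [ 0.3863 -0.0137  0.148 ] bay [-0.1686  0.0655] jawdir 3.89 bay dir 93.85 F [-0.1 -0.1 -1. ] w 0.0258 q [-0.05  0.06 -0.34  1.18  0.02  1.45] xax [-0.015  0.018 -1.   ]
scene size [63.2 90.7] ang -89.6 centre bay mm [82.4 -2.5] corners [[127.5, 29.5], [36.8, 28.8], [37.3, -34.4], [128.0, -33.7]]
top size [59.9 90. ] ang -89.81 centre bay mm [84.2 -2. ] corners [[129.1, 28.1], [39.1, 27.8], [39.3, -32.2], [129.3, -31.9]]
```

View pics/s17.png

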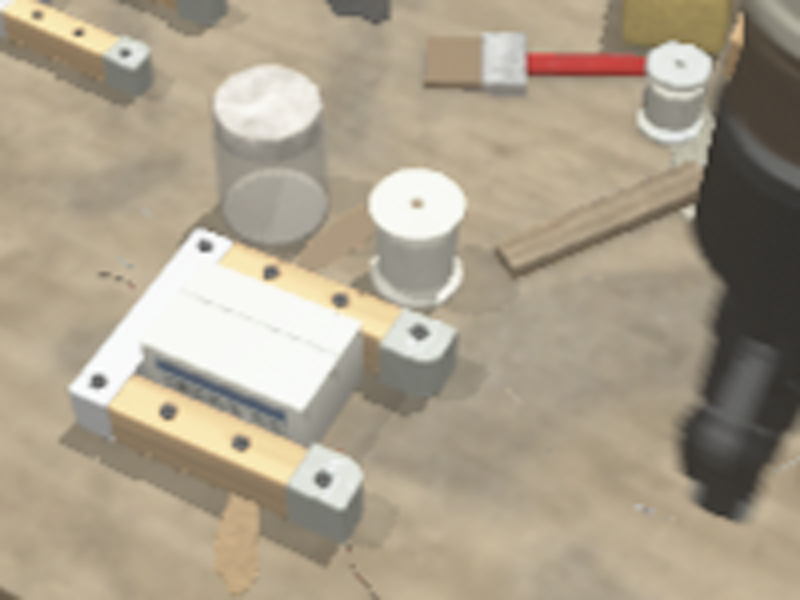

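View pics/t17.png

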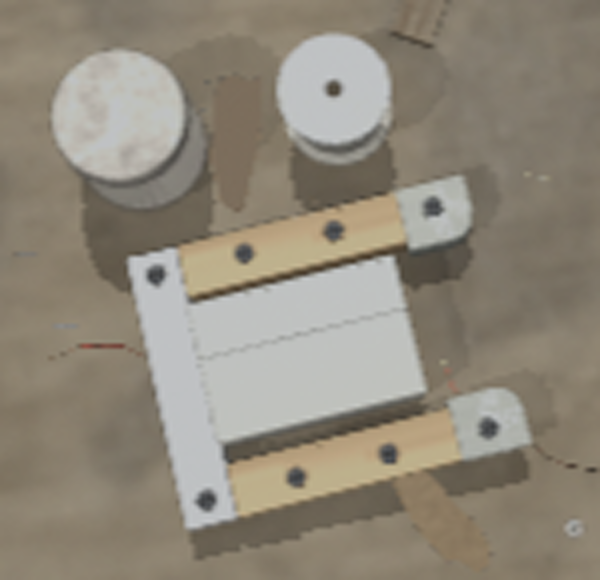

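The carton sits flush against the stop, with its rear end past the cheeks. The jar and spool have the same pixel positions as at the start, (119,115) and (333,90) in the crop, and the arm is clear. Handing in.

```bash
python3 -c "
from workcell import bot
print(bot.job_done())"
```

```text
the job is handed in; nothing more can be done
None
```

The carton is in its bay, flush against the end stop and wholly past the cheeks. I handed the job in at about 15 s and got no verdict back. I first pushed its long side with two fingertips to square it, then pushed its short end through the gateway until the force rose to about 9 N. After that I backed out and lifted clear.

**Last checks:**

| Check | Result |
|---|---|
| Carton centre along the bay (78–88 mm allowed) | 82.4 mm (scene camera), 84.2 mm (top camera) |
| Carton centre across the bay (±12 mm allowed) | about -2 to -2.5 mm |
| Square to the stop (0.08 rad allowed) | within about 0.4° (0.007 rad) |
| Jar and spool | same pixels in the top view as at the start |
| Arm | stopped about 15 cm up, well clear of the bay |

**What disagreed or failed:**
- **Fingertip position:** by both the wrist and scene cameras, the fingertips end about 38 mm short of the reported TCP. My first sideways pass therefore went just over the carton without moving it. I corrected for this by working at reported heights down to -16 mm.
- **Refused call:** one move call was rejected for missing fields, and nothing moved.

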